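# Swap the packs in the charger tray

### The job

Swap the battery packs in the charger: stand its hinged cover upright (it stays where you leave it), then with the pin from the stand hold the recessed release button down while you push the tray all the way out, and set the pin back upright in its stand. Lay the charged pack that is in the tray flat on the middle of the black foam block, and every grey pack that lies on the bench flat in a tray pocket of its own. Then push the tray fully home until it latches and fold the cover down flat again, leaving the other things on the bench where they are.

Things in the scene. Friction and masses are not known exactly. Their poses are not given: they have to be found in the camera images.
- charger: Fixed grey battery charger, 288 x 184 mm. Origin on the bench, under the hinge line of its cover; its x axis points to the back, y to the left, z up. From x = 0 to 98 mm a closed housing (57 mm high, 184 mm wide) hides the tray; in front of it (x = 0 to -190 mm) lies an open base plate 8 mm thick with low side rails (18 mm high, 82 to 90 mm either side of the middle) on which the tray runs out to -x.
- tray (a joint): How far the tray is out of the charger, m: 0 = fully home, 0.115 = all the way out (end stop); it runs along the charger's -x axis. Friction about 1.5 N. A catch blocks it from moving out at 0 and again about every 28 mm (four catch places in all), at each one unless the release is pressed at least 5 mm; so the release has to be held down throughout. Moving in, it only clicks over the catches (about 6 N) and latches by itself at 0.
- tray_front (a point): Middle of the flat upright front face of the tray's front block, 24 mm above the bench; moves with the tray. The face is 160 mm wide, from 10 to 34 mm above the bench; the block reaches 58 mm back from it. With the tray home it is at charger x = -70 mm. Axes as the charger's.
- release_top (a point): Middle of the top of the round white release button, 16 mm across, which lies at the bottom of an 18 mm round hole in the top of the tray's front block; the button's top is 8 mm below the block's top face (which is 34 mm above the bench), 30 mm behind the front face of the tray. It moves with the tray. Covered by the closed cover.
- release (a joint): How far the release button is pressed down, m: 0 = up, 0.007 = bottomed. Spring, about 1 N at the start and 4 N at the bottom.
- pocket_0 (a point): Middle of the floor of the left (+y) tray pocket, 14 mm above the bench; moves with the tray. Axes as the charger's. Every pocket is open above, 85 mm along x by 38 mm along y inside, with rims 3 mm thick and 8 mm high above its floor. Pockets are 58 mm apart along y. With the tray home they are inside the housing; with the tray all the way out the pocket middles are 68 mm in front of the hinge line.
- pocket_1 (a point): The same for the middle pocket.
- pocket_2 (a point): The same for the right (-y) pocket.
- cover (a joint): Angle of the cover, rad: 0 = closed (level, over the release), 1.571 = upright, 2.3 = end stop. Stiff friction hinge (about 0.2 N m): it stays at any angle.
- cover_hinge (a point): Middle of the cover's hinge line, along the charger's y axis, 57 mm above the bench at the upper front edge of the housing. The cover's plate is 68 mm long from the hinge, 120 mm wide, 6 mm thick.
- cover_bar (a point): Middle of the cover's grip bar: a round steel bar 10 mm thick, parallel to the hinge and 106 mm from it, held by two side arms 100 mm apart (92 mm free between them), with a 33 mm gap between the bar and the plate's edge. Closed: 57 mm above the bench, on the robot's side of the hinge; upright: 163 mm above the bench, straight above the hinge. The bar can turn between the fingers.
- pin: Loose release pin, upright in its stand: a steel shank 8 mm thick and 95 mm long, above it a flange 34 mm across and 6 mm thick, above that a black square handle 22 x 22 x 58 mm (from 101 to 159 mm above the tip). Origin at the tip of the shank, z up along the pin, x and y square to the handle's flat sides. 90 g.
- stand: Fixed pin stand: a round tube 36 mm across on a round foot 72 mm across and 6 mm thick, 102 mm high in all; origin on the bench on the tube's axis. The pin stands in it with the flange resting on the tube's rim (tip 7 mm above the bench).
- stand_top (a point): Middle of the tube's mouth, 102 mm above the bench; the bore is 21 mm wide and 96 mm deep.
- pack_0: Loose grey battery pack on the bench, 80 mm along its x, 30 mm along y, 32 mm high, 140 g; origin in the middle of its underside. Two or three packs are present.
- pack_1: Loose grey battery pack on the bench, 80 mm along its x, 30 mm along y, 32 mm high, 140 g; origin in the middle of its underside. The same; may be absent.
- pack_2: Loose grey battery pack on the bench, 80 mm along its x, 30 mm along y, 32 mm high, 140 g; origin in the middle of its underside. The same; may be absent.
- charged_0: Loose charged battery pack, just like the others (80 x 30 x 32 mm, origin in the middle of its underside), that starts in the left pocket (pocket_0) of the tray, inside the housing. Just one of charged_0 and charged_1 is present.
- charged_1: The same, starting in the right pocket (pocket_2).
- foam_top (a point): Middle of the flat top (24 mm above the bench) of the fixed black foam block, which is 64 mm along this point's x axis and 100 mm along its y axis.
- loupe: Bystander: black loupe, 37 mm across, 41 mm high; origin under its middle.
- oil_bottle: Bystander: small bottle with a pointed red cap, 36 mm across, 93 mm high; origin under its middle.
- snips: Bystander: cutting pliers lying near the bench's front edge, 119 mm long.
- driver_1: Bystander: slim blue screwdriver lying near the bench's front edge, 156 mm long.
Not all that is in view belongs to the job. What is shaped like the pack_1 but turquoise is not meant.

How it is judged:
On the way, in this order (a step that is already met when the one before it is completed fails the run):
1. the cover stands upright (within 12 degrees) and still (value of joint cover between 1.361 and 1.781 rad and velocity of joint cover between -0.05 and 0.05 rad/s), for 0.3 s.
2. the tray is all the way out while the pin's tip holds the release down (value of joint tray above 0.107 m and value of joint release above 0.003 m and distance between pin and release_top below 0.012 m), for 0.1 s.
3. every pack lies flat in a pocket of the tray, which is still out, and the charged pack flat on the foam block ((horizontal distance between pack_0 and pocket_0 below 0.009 m or horizontal distance between pack_0 and pocket_1 below 0.009 m or horizontal distance between pack_0 and pocket_2 below 0.009 m) and z of each of pack_0, pack_1, pack_2 in the frame of pocket_1 below 0.004 m and angle between the x axis of each of pack_0, pack_1, pack_2 and the x axis of pocket_1, either way round below 0.15 rad and angle between each of pack_0, pack_1, pack_2, charged_0, charged_1's own z axis and vertical below 0.1 rad and linear speed of each of pack_0, pack_1, pack_2, charged_0, charged_1 below 0.03 m/s and (horizontal distance between pack_1 and pocket_0 below 0.009 m or horizontal distance between pack_1 and pocket_1 below 0.009 m or horizontal distance between pack_1 and pocket_2 below 0.009 m) and (horizontal distance between pack_2 and pocket_0 below 0.009 m or horizontal distance between pack_2 and pocket_1 below 0.009 m or horizontal distance between pack_2 and pocket_2 below 0.009 m) and horizontal distance between each of charged_0, charged_1 and foam_top below 0.025 m and z of charged_0 in the frame of foam_top between -0.005 and 0.006 m and z of charged_1 in the frame of foam_top between -0.005 and 0.006 m and value of joint tray above 0.09 m), for 0.2 s.
4. the tray is home and latched (value of joint tray below 0.004 m and value of joint release below 0.002 m), for 0.2 s.
At the end, for the whole second after the job is handed in: Packs flat in tray pockets (within 9 mm), the charged one flat on the foam block (within 25 mm of its middle); tray fully home (4 mm) with its release up, cover down flat (4 degrees), pin upright in its stand (all of step 4 and (horizontal distance between pack_0 and pocket_0 below 0.009 m or horizontal distance between pack_0 and pocket_1 below 0.009 m or horizontal distance between pack_0 and pocket_2 below 0.009 m) and z of each of pack_0, pack_1, pack_2 in the frame of pocket_1 below 0.004 m and angle between the x axis of each of pack_0, pack_1, pack_2 and the x axis of pocket_1, either way round below 0.15 rad and angle between each of pack_0, pack_1, pack_2, charged_0, charged_1's own z axis and vertical below 0.1 rad and linear speed of each of pack_0, pack_1, pack_2, charged_0, charged_1 below 0.03 m/s and (horizontal distance between pack_1 and pocket_0 below 0.009 m or horizontal distance between pack_1 and pocket_1 below 0.009 m or horizontal distance between pack_1 and pocket_2 below 0.009 m) and (horizontal distance between pack_2 and pocket_0 below 0.009 m or horizontal distance between pack_2 and pocket_1 below 0.009 m or horizontal distance between pack_2 and pocket_2 below 0.009 m) and horizontal distance between each of charged_0, charged_1 and foam_top below 0.025 m and z of charged_0 in the frame of foam_top between -0.005 and 0.006 m and z of charged_1 in the frame of foam_top between -0.005 and 0.006 m and value of joint cover below 0.07 rad and horizontal distance between pin and stand below 0.01 m and height (world z) of pin below 0.014 m and angle between pin's own z axis and vertical below 0.12 rad and linear speed of pin below 0.02 m/s); the robot touches nothing.
It fails at once if another thing on the bench (loupe, bottle, pliers, screwdriver) is pushed more than 40 mm away (distance of any of loupe, oil_bottle, snips, driver_1 from where it was at the start of the episode above 0.04 m).
It fails at once if the oil bottle is knocked over (angle between oil_bottle's own z axis and vertical above 0.6 rad).
Of pack_0, pack_1, pack_2 only 2 to 3 are there at a start; the rules pass over those that are not, and their reading is None.
Of charged_0, charged_1 only 1 to 1 are there at a start; the rules pass over those that are not, and their reading is None.
At some moment in a run one of pack_0, pack_1, pack_2 may be knocked a few centimetres aside while the robot is not near it.
It also fails if it takes over 208 s, if anything falls off the work surface, if the arm or the gripper's body presses on something with over 40 N, if the wrist force passes 120 N, or if a joint passes its speed limit or range.

### The arm

A 6-joint arm with a two-finger parallel gripper is mounted at the origin on a cart in front of the work surface, level with it; the furniture and walls round the work are solid. World frame = base frame: x ahead of the robot, y to its left, z up, the work surface at z = 0. Lengths are in m, angles in rad, forces in N, time in s.
With the tool pointing down it reaches from about 0.35 to 0.975 m from the base axis. Payload 4.9 kg.
Tool frame: the origin (TCP) lies on the front face of the gripper's body, between the roots of the fingers; the fingertips stand ctrl.tip_extent ahead of it and the grasp point (between the pads) lies 54 mm ahead of it (ctrl.tip_extent is the distance from the TCP to the fingertips, in m); z points along the fingers, y is the line along which they close (so a half turn about z gives the same grasp; the last joint's range is limited). The gripper opens to 85 mm and grips with 20 to 120 N. Pads are 22 mm wide; open, the fingers measure 114 mm over their backs; the gripper's body (76 mm by 85 mm) begins 54 mm behind the grasp point. The pads swing forward as they close: fully open they stand 13 mm farther back than shut.
Start: joints at [1.112, 0.053, 1.613, -0, 1.476, -0.119], TCP at [0.208, 0.589, 0.304] pointing down, gripper open.
Joint ranges: [-3.01, 3.01], [-1.01, 2.22], [0.06, 2.58], [-1.02, 4.17], [0.09, 2.62], [-3.14, 3.14]. Speed limits (rad/s): [2.57, 2.57, 3.14, 3.14, 3.14, 3.14].

### API

Orientations are given as a rotation vector (axis times angle).
In Python, from station import ctrl gives the robot as it stands.
- The arm moves only by the tool apply_moves, never from a script. Its argument "rows" is one flat list of numbers, 6 for each row, row after row: the shift along the tool's x, y, z normalised to -1 to 1, where 1 is 0.6 m, then the turn, a rotation vector about the tool's x, y, z normalised to -1 to 1, where 1 is 90 degrees. A call has 1 to 20 rows; each row is the pose to reach, as a shift and turn from the pose commanded when the call began, along the tool's axes at that moment; what a row does not reach only later rows make up. A row lasts 1/10 s, in which the tool goes at most 50 mm and 8.59 degrees, less where a joint would pass 70% of its speed; a pose out of reach is approached as far as the arm can. A call with a number of a shift or a turn outside -1 to 1 is refused whole. A call with a gripper value outside its range is refused whole. "grip" is the opening, from 0 (shut) to 1 (fully open), set as the call begins (left out, the last holds). The fingers move at their own pace and stop on an object; "grip_force" is the grip in N (left out, the last holds). Time passes only in rows, so rows that repeat a pose let the fingers close. It gives the time, the measured TCP pose, the force, the opening and the grip force at its end, in the units of the state.
- ctrl.get_obs(): the state, without advancing time (a new reading comes with each control period).
- ctrl.get_image(name): name is "scene" or "top" or "wrist"; returns (picture, depth): 420x560x3 uint8, blue, green, red; 420x560 float32, m along the optical axis (not along the pixel's ray), 0 where there is no reading.
- ctrl.camera_model(name): a dict with "mtx" (3x3 intrinsics, pixels), "R" (3x3) and "t" (3): a world point X has camera coordinates R X + t; the wrist camera has in their place "tool_from_camera" (4x4, takes a point from camera to tool coordinates, whose origin is the TCP and whose axes are the flange's). Camera axes: x right, y down, z forward; pixel columns grow to the right and rows downward; lengths in m; the calibration is good to about 2 mm. A picture is of the moment at which its call begins: read the wrist's pose just before it. camera_model takes no time and is no camera call.
- ctrl.finish_job(): hands the job in; it is judged then, once.
The state is a dict: "t": time; "q": joint angles; "dq": joint speeds; "effort": joint torques, N m; "tool_pos": TCP position; "tool_rot": TCP orientation; "contact_force": force on the tool from outside, world axes, zero at the start; "wrist_torque": the same for the moment, N m; "opening": finger opening in m; "grip_force": force on a finger pad.
Only numpy, scipy, OpenCV 4.12 (cv2) and the standard library are available. Lean on these libraries where they do the work, as an engineer would, in place of code of your own. Each camera call takes 0.05 s, during which the arm holds its last target. There are 200 camera calls.

## Working session

There is one attempt and no reset: what is moved stays moved. The work goes in short steps, Python scripts to look and compute and a tool call to move; the robot and the scene stay as the last step left them, time stands still between calls to the robot, and variables do not carry over. Pictures are saved under pics/ and viewed, at most 14 in all, crops included, and the job is handed in when it is done.

Besides the shell and the picture viewer there is one more tool, called after "Emit:" as a command line: name --argument value ..., lists and objects as JSON in quotes. apply_moves: Moves the arm, as the interface text tells. Its arguments: {"type":"object","properties":{"rows":{"type":"array","items":{"type":"number"}},"grip":{"type":"number"},"grip_force":{"type":"number"}},"required":["rows"]}

```bash
ls; mkdir -p pics; python3 - <<'E'
from station import ctrl
import cv2, numpy as np
np.set_printoptions(precision=4,suppress=True)
o=ctrl.get_obs(); print(o); print(ctrl.tip_extent)
for n in ['top','scene']:
    im,d=ctrl.get_image(n); cv2.imwrite(f'pics/{n}0.png',im); np.save(f'pics/{n}0.npy',d)
    print(n,ctrl.camera_model(n))
print(ctrl.camera_model('wrist'))
E
```

```text
pics
{'t': 0.0, 'q': array([ 1.112 ,  0.0534,  1.6143, -0.    ,  1.476 , -0.119 ]), 'dq': array([ 0.0004,  0.0003, -0.0011,  0.0006,  0.0001,  0.001 ]), 'effort': array([  0.0021, -39.3681, -37.0182,  -0.0001,   0.007 ,  -0.    ]), 'tool_pos': array([0.2081, 0.5888, 0.3027]), 'tool_rot': array([-0.5311, -3.0958,  0.0031]), 'contact_force': array([ 0.1932, -0.3757, -0.0987]), 'wrist_torque': array([-0.0116,  0.02  , -0.0495]), 'grip_force': 0.0, 'opening': 0.08544536477723037}
0.0726
top {'mtx': array([[498.3325,   0.    , 276.9372],
       [  0.    , 498.3325, 211.8835],
       [  0.    ,   0.    ,   1.    ]]), 'R': array([[ 0.0263, -0.9995,  0.0198],
       [-0.9819, -0.0295, -0.1868],
       [ 0.1873, -0.0145, -0.9822]]), 't': array([-0.1097,  0.5347,  1.2772])}
scene {'mtx': array([[383.4161,   0.    , 283.9287],
       [  0.    , 383.4161, 207.044 ],
       [  0.    ,   0.    ,   1.    ]]), 'R': array([[ 0.6839, -0.7292, -0.0242],
       [-0.3422, -0.2913, -0.8933],
       [ 0.6444,  0.6192, -0.4487]]), 't': array([-0.4324,  0.2487,  0.7666])}
{'mtx': array([[342.3241,   0.    , 277.2415],
       [  0.    , 342.3241, 206.8806],
       [  0.    ,   0.    ,   1.    ]]), 'tool_from_camera': array([[-0.    , -0.9479, -0.3186,  0.0812],
       [ 1.    , -0.0001,  0.0003, -0.0001],
       [-0.0003, -0.3186,  0.9479, -0.0701],
       [ 0.    ,  0.    ,  0.    ,  1.    ]])}
```

View pics/top0.png

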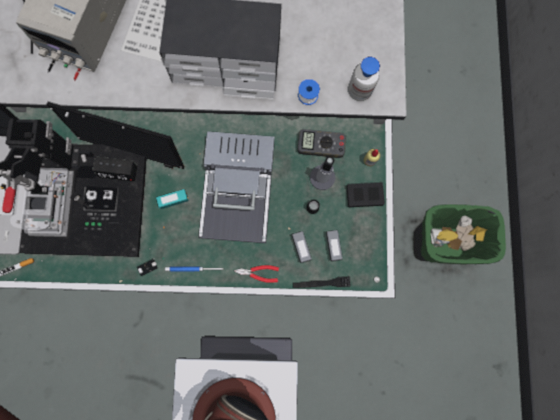

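View pics/scene0.png

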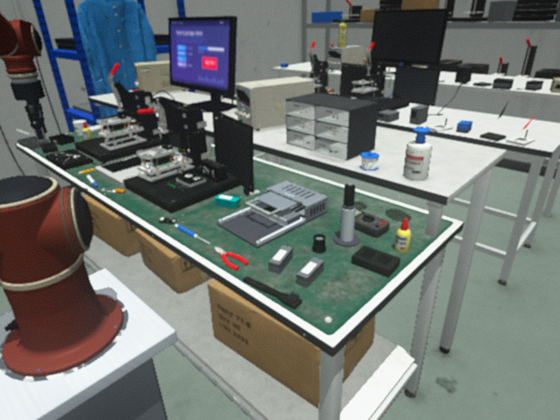

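Top view: charger ~(237,190), two grey packs ~(302,247) and (334,246), stand and pin ~(323,175), foam (365,194), loupe (312,207), bottle (373,156). I'll zoom in for accurate pixels.

```bash
cat > h.py <<'E'
from station import ctrl
import cv2, numpy as np
from scipy.spatial.transform import Rotation as R
np.set_printoptions(precision=4,suppress=True)
def cam(n,o=None):
    m=ctrl.camera_model(n); K=m['mtx']
    if n=='wrist':
        o=o or ctrl.get_obs(); T=m['tool_from_camera']; Rt=R.from_rotvec(o['tool_rot']).as_matrix()
        Rc=Rt@T[:3,:3]; c=Rt@T[:3,3]+o['tool_pos']
    else: Rc=m['R'].T; c=-Rc@m['t']
    return K,Rc,c
def ray(C,u,v,z):
    K,Rc,c=C; d=Rc@np.linalg.solve(K,[u,v,1.]); return c+d*(z-c[2])/d[2]
def proj(C,X):
    K,Rc,c=C; p=K@(Rc.T@(np.asarray(X)-c)); return p[:2]/p[2]
def cloud(C,d):
    K,Rc,c=C; v,u=np.indices(d.shape); P=np.stack([(u-K[0,2])/K[0,0]*d,(v-K[1,2])/K[1,1]*d,d],-1)
    W=P@Rc.T+c; W[d==0]=np.nan; return W
def shot(n,name):
    o=ctrl.get_obs(); im,d=ctrl.get_image(n); cv2.imwrite(f'pics/{name}.png',im); np.save(f'pics/{name}.npy',d)
    return im,d,cam(n,o)
def go(p,rotv):   # shift/turn in tool axes, normalised, from the current measured pose
    o=ctrl.get_obs(); Rt=R.from_rotvec(o['tool_rot'])
    return Rt.inv().apply(np.asarray(p)-o['tool_pos'])/.6,(Rt.inv()*R.from_rotvec(rotv)).as_rotvec()/(np.pi/2)
E
python3 - <<'E'
from h import *
im=cv2.imread('pics/top0.png'); d=np.load('pics/top0.npy')
c=im[120:290,185:400]; cv2.imwrite('pics/topc.png',cv2.resize(c,None,fx=3.5,fy=3.5,interpolation=cv2.INTER_CUBIC))
W=cloud(cam('top'),d); z=W[...,2]
m=((z>.024)&(z<.2)).astype(np.uint8); m[:115]=0;m[280:]=0;m[:,:150]=0;m[:,390:]=0
n,l,s,ce=cv2.connectedComponentsWithStats(m)
for i in range(1,n):
    if s[i,4]>20:
        P=W[l==i]; r=cv2.minAreaRect(P[:,:2].astype(np.float32)*1000)
        print(ce[i],s[i,4],r,np.nanmax(P[:,2]),np.nanmedian(P[:,2]))
E
```

```text
[349.3498 116.2937] 303 ((783.251220703125, -237.955078125), (34.90279006958008, 310.8966064453125), 6.497723579406738) 0.15111337648156375 0.12984946751495086
[320.9453 141.8179] 1060 ((745.7691650390625, -213.23167419433594), (131.79324340820312, 69.58502197265625), 85.50007629394531) 0.0473438659193921 0.030947471538604554
[237.1479 165.1989] 4117 ((648.078369140625, 18.003265380859375), (184.54299926757812, 209.5554656982422), 86.78032684326172) 0.07024917828115806 0.05816229628744152
[165.1095 154.1492] 630 ((669.8067016601562, 209.9014892578125), (96.80757904052734, 16.278079986572266), 80.59770965576172) 0.19978562031505676 0.10985591798416838
[371.8229 155.7543] 175 ((701.97412109375, -351.2091064453125), (35.759483337402344, 32.44060134887695), 73.96507263183594) 0.09815294773228112 0.05831661906283592
[325.0277 168.8374] 289 ((646.9378051757812, -216.59417724609375), (35.50774002075195, 28.99292755126953), 68.84203338623047) 0.1730816745855528 0.1080048161092586
[364.2762 193.3581] 391 ((601.9044799804688, -335.6004333496094), (61.27349090576172, 99.1591567993164), 3.8789145946502686) 0.03499464409198261 0.02583465135782337
[170.9607 197.6495] 331 ((572.626220703125, 193.6520538330078), (31.61566925048828, 79.72764587402344), 18.832340240478516) 0.04062418141437396 0.03242467733083987
[312.819  204.5603] 116 ((563.4727172851562, -191.04676818847656), (29.585752487182617, 29.290258407592773), 1.5284050703048706) 0.04677390191581199 0.035751565155966114
[300.9053 246.284 ] 338 ((450.59661865234375, -161.30419921875), (80.08599090576172, 30.362232208251953), 18.747817993164062) 0.03944657130937945 0.032087313789307514
[333.6736 244.8279] 337 ((457.0836486816406, -249.24057006835938), (80.32281494140625, 30.32204246520996), 9.634851455688477) 0.03858702473684761 0.03201446714310752
```

View pics/topc.png

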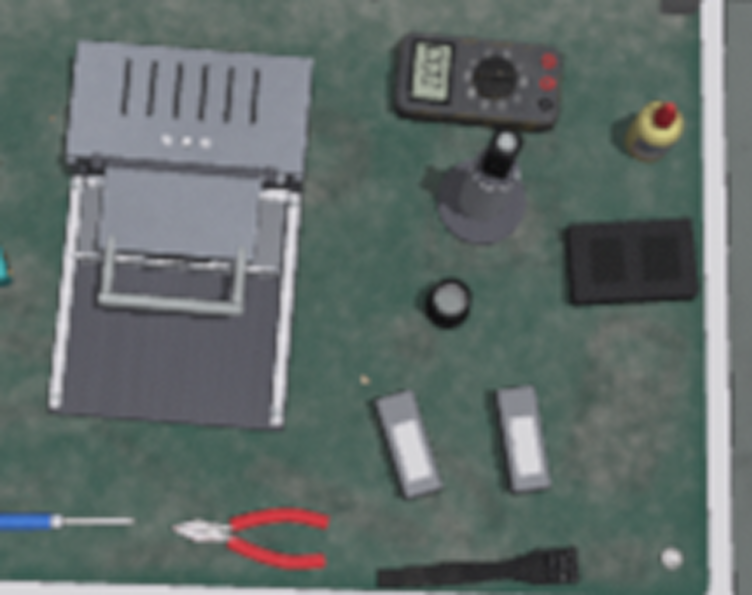

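Crop: the charger's housing corners are around (78,40), (313,58), (66,163) and (300,188), and the foam is at (630,262). Exactly two grey packs are on the bench. Next, the charger pose from depth.

```bash
python3 - <<'E'
from h import *
C=cam('top'); W=cloud(C,np.load('pics/top0.npy')); s=3.5
P=lambda x,y,z:ray(C,185+x/s,120+y/s,z)
f=lambda n,p:print(n,p)
a,b,c,e=P(76,40,.057),P(313,58,.057),P(66,163,.057),P(303,176,.057)
print(a,b,c,e,'yaw from back',np.degrees(np.arctan2((a-b)[1],(a-b)[0]))-90, np.linalg.norm(a-b))
g,h=P(50,412,.01),P(283,428,.01); print(g,h,'yaw front',np.degrees(np.arctan2((g-h)[1],(g-h)[0]))-90,np.linalg.norm(g-h))
l,r=P(103,302,.057),P(241,312,.057); print('bar',l,r,(l+r)/2,np.linalg.norm(l-r))
print('foam',[P(*q,.024) for q in[(567,226),(692,220),(695,297),(571,303)]])
print('handle top',P(507,140,.166),'loupe',P(450,300,.041))
# housing-top plane points
m=np.zeros(W.shape[:2],bool); m[120:172,195:285]=1; Q=W[m]; Q=Q[(Q[:,2]>.05)&(Q[:,2]<.066)]
r=cv2.minAreaRect(Q[:,:2].astype(np.float32)); print(r)
E
```

```text
[0.7544 0.1032 0.057 ] [ 0.7458 -0.0821  0.057 ] [0.6548 0.1056 0.057 ] [ 0.6503 -0.077   0.057 ] yaw from back -2.6462888591939873 0.18545453227569453
[0.4678 0.1138 0.01  ] [ 0.4605 -0.0673  0.01  ] yaw front -2.300418875668754 0.18119688351142216
bar [0.5467 0.0718 0.057 ] [ 0.5421 -0.033   0.057 ] [0.5444 0.0194 0.057 ] 0.1048875638310264
foam [array([ 0.6253, -0.2862,  0.024 ]), array([ 0.6333, -0.3852,  0.024 ]), array([ 0.5712, -0.3867,  0.024 ]), array([ 0.5635, -0.2893,  0.024 ])]
handle top [ 0.651 -0.221  0.166] loupe [ 0.5595 -0.1931  0.041 ]
((0.6961408257484436, 0.015417583286762238), (0.18436692655086517, 0.11315249651670456), 87.02297973632812)
```

```bash
cat >> h.py <<'E'
H=np.array([.652,.0148,0]); YAW=-.045
def set_ch(h,y):
    global H,YAW; H=np.array(h); YAW=y
def ch(x,y,z): return H+R.from_euler('z',YAW).apply([x,y,z])
def down(phi): 
    c,s=np.cos(phi),np.sin(phi); return R.from_matrix(np.array([[c,s,0],[s,-c,0],[0,0,-1]]).T).as_rotvec()
E
python3 - <<'E'
from h import *
print(go([.545,.0195,.25],down(np.pi/2+YAW)), go([.208,.589,.42],ctrl.get_obs()['tool_rot']))
E
```

```text
(array([-0.8457, -0.7074,  0.0891]), array([-0.0011,  0.0006,  0.8123])) (array([ 0.0003, -0.0002, -0.1954]), array([0., 0., 0.]))
```

Emit:
apply_moves --rows '[0, 0, -0.15, 0, 0, 0, 0, 0, -0.15, 0, 0, 0, -0.846, -0.707, -0.1, 0, 0, 0.812, -0.846, -0.707, -0.1, 0, 0, 0.812, -0.846, -0.707, -0.1, 0, 0, 0.812, -0.846, -0.707, -0.1, 0, 0, 0.812, -0.846, -0.707, -0.1, 0, 0, 0.812, -0.846, -0.707, -0.1, 0, 0, 0.812, -0.846, -0.707, -0.1, 0, 0, 0.812, -0.846, -0.707, -0.1, 0, 0, 0.812, -0.846, -0.707, -0.1, 0, 0, 0.812, -0.846, -0.707, -0.1, 0, 0, 0.812, -0.846, -0.707, -0.1, 0, 0, 0.812, -0.846, -0.707, -0.1, 0, 0, 0.812, -0.846, -0.707, -0.1, 0, 0, 0.812, -0.846, -0.707, -0.1, 0, 0, 0.812, -0.846, -0.707, 0.089, 0, 0, 0.812, -0.846, -0.707, 0.089, 0, 0, 0.812, -0.846, -0.707, 0.089, 0, 0, 0.812, -0.846, -0.707, 0.089, 0, 0, 0.812]' --grip 0.45

```text
t: 2.1
tool_pos: [0.5438, 0.0207, 0.2475]
tool_rot: [-2.266, -2.169, 0.006]
contact_force: [-0.5, 0.5, -0.5]
opening: 0.0383
grip_force: 0.0
```

```bash
python3 - <<'E'
from h import *
im,d,C=shot('wrist','w1'); print(ctrl.get_obs()['tool_pos'],ctrl.get_obs()['opening'],ctrl.tip_extent)
W=cloud(C,d)
for p in [ch(-.106,0,.057),ch(-.106,.05,.057),ch(-.106,-.05,.057),H+[0,0,.057],ch(0,.06,.057)]:
    u=proj(C,p); print(p,u); cv2.circle(im,tuple(int(round(k)) for k in u),3,(0,0,255),1)
cv2.imwrite('pics/w1m.png',im)
E
```

```text
[0.5453 0.0206 0.2507] 0.038489039927395614 0.0726
[0.5461 0.0196 0.057 ] [280.7243 201.345 ]
[0.5484 0.0695 0.057 ] [281.0097 137.9804]
[ 0.5439 -0.0304  0.057 ] [280.4702 257.7519]
[0.652  0.0148 0.057 ] [413.7319 201.7253]
[0.6547 0.0747 0.057 ] [424.0689 124.5912]
```

View pics/w1m.png

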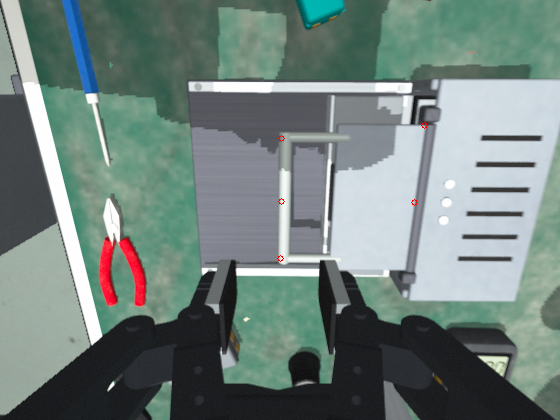

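The bar appears at (286,137)–(286,258), about 4 mm further back than predicted; the hinge is at u≈420. I'll shift the charger estimate accordingly and grasp the bar.

Emit:
apply_moves --rows '[0.002, 0.007, 0.06, 0, 0, 0, 0.002, 0.007, 0.12, 0, 0, 0, 0.002, 0.007, 0.18, 0, 0, 0, 0.002, 0.007, 0.21, 0, 0, 0, 0.002, 0.007, 0.233, 0, 0, 0, 0.002, 0.007, 0.233, 0, 0, 0, 0.002, 0.007, 0.233, 0, 0, 0]' --grip 0.31

```text
t: 2.85
tool_pos: [0.5514, 0.0211, 0.113]
tool_rot: [2.268, 2.17, 0.004]
contact_force: [0.7, -0.5, -0.1]
opening: 0.0265
grip_force: 0.0
```

Emit:
apply_moves --rows '[0, 0, 0, 0, 0, 0, 0, 0, 0, 0, 0, 0, 0, 0, 0, 0, 0, 0, 0, 0, 0, 0, 0, 0, 0, 0, 0, 0, 0, 0]' --grip 0.0 --grip_force 30

```text
t: 3.35
tool_pos: [0.5482, 0.0213, 0.1126]
tool_rot: [-2.267, -2.169, 0.007]
contact_force: [-12.0, -0.0, 11.8]
opening: 0.0087
grip_force: 29.4
```

Emit:
apply_moves --rows '[0, 0.001, -0.0185, 0, 0, 0, 0, 0.004, -0.0367, 0, 0, 0, 0, 0.0086, -0.0546, 0, 0, 0, 0, 0.0153, -0.0719, 0, 0, 0, 0, 0.0237, -0.0883, 0, 0, 0, 0, 0.0337, -0.1039, 0, 0, 0, 0, 0.0454, -0.1182, 0, 0, 0, 0, 0.0585, -0.1313, 0, 0, 0, 0, 0.0728, -0.1429, 0, 0, 0, 0, 0.0883, -0.153, 0, 0, 0, 0, 0.1048, -0.1614, 0, 0, 0, 0, 0.1221, -0.168, 0, 0, 0, 0, 0.1399, -0.1728, 0, 0, 0, 0, 0.1582, -0.1757, 0, 0, 0, 0, 0.1767, -0.1767, 0, 0, 0, 0, 0.1767, -0.1767, 0, 0, 0, 0, 0.1767, -0.1767, 0, 0, 0, 0, 0.1767, -0.1767, 0, 0, 0]'

```text
t: 5.15
tool_pos: [0.6577, 0.016, 0.2194]
tool_rot: [2.266, 2.167, 0.007]
contact_force: [1.0, -1.6, 5.8]
opening: 0.009
grip_force: 30.9
```

Emit:
apply_moves --rows '[0, 0, 0, 0, 0, 0, 0, 0, 0, 0, 0, 0, 0, 0, 0, 0, 0, 0, 0, 0, 0, 0, 0, 0]' --grip 0.35

```text
t: 5.55
tool_pos: [0.6554, 0.0166, 0.2161]
tool_rot: [-2.27, -2.171, 0.001]
contact_force: [0.5, -0.4, 0.1]
opening: 0.0298
grip_force: 0.0
```

Emit:
apply_moves --rows '[0, 0, -0.06, 0, 0, 0, 0, -0.0, -0.13, 0, 0, 0, 0, -0.06, -0.2, 0, 0, 0, 0, -0.14, -0.25, 0, 0, 0, 0, -0.2, -0.25, 0, 0, 0, 0, -0.2, -0.25, 0, 0, 0, 0, -0.2, -0.25, 0, 0, 0]'

```text
t: 6.25
tool_pos: [0.5351, 0.0219, 0.3671]
tool_rot: [2.269, 2.171, 0.002]
contact_force: [-0.5, 0.3, -0.4]
opening: 0.0299
grip_force: 0.0
```

```bash
python3 - <<'E'
from h import *
im,d,C=shot('wrist','w2'); o=ctrl.get_obs(); print(o['t'],o['tool_pos'])
im2,d2,C2=shot('top','top1'); print(proj(C2,[.65,-.22,.166]))
c=im2[100:280,185:400]; c=cv2.resize(c,(560,469),interpolation=cv2.INTER_CUBIC)
cv2.imwrite('pics/m2.png',cv2.resize(np.vstack([im,c]),None,fx=.67,fy=.67,interpolation=cv2.INTER_AREA))
E
```

```text
6.3 [0.5358 0.0218 0.3666]
[329.4628 160.372 ]
```

View pics/m2.png

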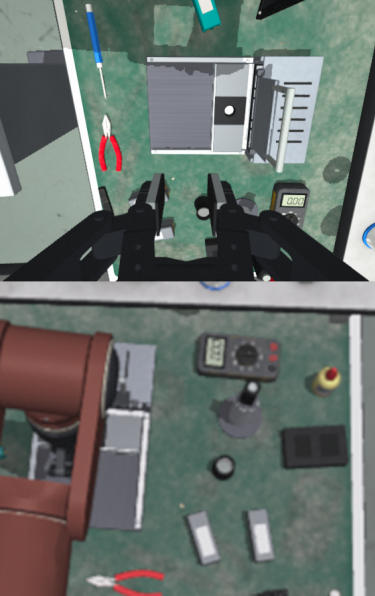

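Cover stands upright (bar seen above the hinge); the white button shows at (342,164) in the full wrist picture.

```bash
python3 - <<'E'
from h import *
import h
im=cv2.imread('pics/w2.png'); C=cam('wrist')
g=im[145:185,320:365].min(2); m=(g>200).astype(np.uint8); n,l,s,ce=cv2.connectedComponentsWithStats(m); i=1+np.argmax(s[1:,4]); 
u,v=ce[i]+[320,145]; p=ray(C,u,v,.026); print(u,v,s[i],p)
print('pred',proj(C,h.ch(-.04,0,.026)), h.ch(-.04,0,.026))
print(go([.651,-.221,.36],down(np.pi/2)))
E
```

```text
341.68 163.832 [ 16  13  13  13 125] [0.6149 0.0172 0.026 ]
pred [339.2933 164.4524] [0.612  0.0166 0.026 ]
(array([-0.3956,  0.2092,  0.0104]), array([-0.0003, -0.    , -0.0284]))
```

Emit:
apply_moves --rows '[-0.1, 0.05, 0, 0, 0, 0, -0.16, 0.1, 0.01, 0, 0, 0, -0.25, 0.15, 0.01, 0, 0, 0, -0.32, 0.19, 0.01, 0, 0, 0, -0.396, 0.209, 0.01, 0, 0, -0.03, -0.396, 0.209, 0.01, 0, 0, -0.03, -0.396, 0.209, 0.01, 0, 0, -0.03, -0.396, 0.209, 0.01, 0, 0, -0.03, -0.396, 0.209, 0.01, 0, 0, -0.03]' --grip 0.8

```text
t: 7.25
tool_pos: [0.6508, -0.2202, 0.3601]
tool_rot: [-2.216, -2.225, 0.0]
contact_force: [-0.3, 1.5, -0.7]
opening: 0.0685
grip_force: 0.0
```

```bash
sed -i 's/H=np.array(\[.652,.0148,0\])/H=np.array([.6553,.0155,0])/' h.py; python3 - <<'E'
from h import *
im,d,C=shot('wrist','w3'); o=ctrl.get_obs(); print(o['t'],o['tool_pos'],o['opening'],ctrl.tip_extent)
W=cloud(C,d); z=W[...,2]
m=(z>.15)&(z<.185)&(np.hypot(W[...,0]-.65,W[...,1]+.221)<.04)
Q=W[m]; print(len(Q)); r=cv2.minAreaRect(Q[:,:2].astype(np.float32)*1000); print(r,np.median(Q[:,2]))
v,u=np.nonzero(m); print(cv2.minAreaRect(np.stack([u,v],1).astype(np.float32)))
u,v=proj(C,[.651,-.221,.14]).astype(int); print(u,v)
cv2.imwrite('pics/m3.png',cv2.resize(im[max(0,v-100):v+100,max(0,u-130):u+130],None,fx=2.5,fy=2.5))
E
```

```text
7.3 [ 0.6507 -0.22    0.3605] 0.0680368635980722 0.0726
760
((650.8604125976562, -219.52674865722656), (21.99057388305664, 22.09739112854004), 67.97488403320312) 0.16550989766261076
((276.7758483886719, 194.81033325195312), (28.039995193481445, 29.525558471679688), 21.801410675048828)
276 190
```

View pics/m3.png

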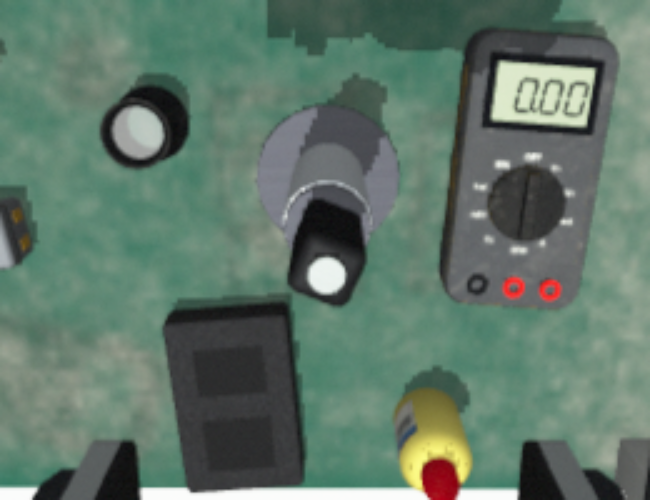

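Handle top is centred at (.651,-.2195) with its faces at -22°. Now to turn, descend and grip.

Emit:
apply_moves --rows '[0.001, 0, 0.05, 0, 0, 0.1, 0.001, 0, 0.1, 0, 0, 0.18, 0.001, 0, 0.15, 0, 0, 0.244, 0.001, 0, 0.2, 0, 0, 0.244, 0.001, 0, 0.25, 0, 0, 0.244, 0.001, 0, 0.279, 0, 0, 0.244, 0.001, 0, 0.279, 0, 0, 0.244, 0.001, 0, 0.279, 0, 0, 0.244]' --grip 0.6

```text
t: 8.1
tool_pos: [0.651, -0.2202, 0.1944]
tool_rot: [2.6, 1.761, 0.001]
contact_force: [0.6, -0.1, 0.1]
opening: 0.0513
grip_force: 0.0
```

Emit:
apply_moves --rows '[0, 0, 0, 0, 0, 0, 0, 0, 0, 0, 0, 0, 0, 0, 0, 0, 0, 0, 0, 0, 0, 0, 0, 0, 0, 0, 0, 0, 0, 0, 0, 0, 0, 0, 0, 0]' --grip 0.0 --grip_force 70

```text
t: 8.7
tool_pos: [0.6515, -0.2211, 0.196]
tool_rot: [2.599, 1.759, 0.003]
contact_force: [-0.1, -0.5, 6.8]
opening: 0.0216
grip_force: 69.0
```

Emit:
apply_moves --rows '[0, 0, -0.05, 0, 0, 0, 0, 0, -0.1, 0, 0, 0, 0, 0, -0.15, 0, 0, 0, 0, 0, -0.2, 0, 0, 0, 0, 0, -0.22, 0, 0, 0, 0, 0, -0.22, 0, 0, 0, 0, 0, -0.22, 0, 0, 0]'

```text
t: 9.4
tool_pos: [0.6501, -0.2204, 0.3236]
tool_rot: [-2.6, -1.76, 0.002]
contact_force: [-0.2, 0.7, -1.4]
opening: 0.0214
grip_force: 68.6
```

```bash
python3 - <<'E'
from h import *
o=ctrl.get_obs(); print(o['t'],o['tool_pos'],o['opening'],R.from_rotvec(o['tool_rot']).as_matrix()[:,0])
im,d,C=shot('wrist','w4'); im2,d2,C2=shot('top','top2'); im3,d3,C3=shot('scene','sc2')
W=cloud(C2,d2); z=W[...,2]
m=(z>.024)&(z<.05)&(W[...,0]<.53)&(W[...,0]>.37)&(W[...,1]<-.08)&(W[...,1]>-.32)
print('pk',W[m].mean(0) if m.any() else None)
cv2.imwrite('pics/m4.png',np.hstack([im,im3[100:380,160:440]] if 0 else [cv2.resize(im,(400,300)),cv2.resize(im3[150:290,270:457],(400,300),interpolation=cv2.INTER_CUBIC)]))
for X in [(-.185,0)]: pass
b=np.array([.615,.017]); print(go([b[0],b[1],o['tool_pos'][2]],down(np.pi/2+YAW)))
E
```

```text
9.4 [ 0.6501 -0.2204  0.3236] 0.021350862075136364 [0.3715 0.9284 0.0001]
pk [ 0.4782 -0.2341  0.0319]
(array([ 0.3456, -0.2008, -0.001 ]), array([-0.0027, -0.0006, -0.2137]))
```

View pics/m4.png

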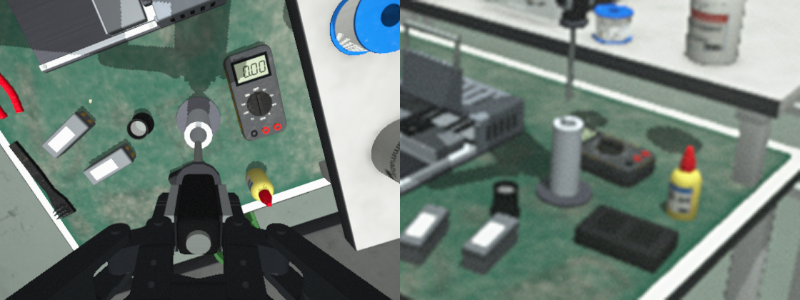

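Pin held upright in the gripper, tip clear of the tube; bench otherwise undisturbed. Moving to above the button via a point in front of the cover.

Emit:
apply_moves --rows '[0.05, -0.06, 0, 0, 0, 0, 0.1, -0.12, 0, 0, 0, -0.05, 0.155, -0.152, 0, 0, 0, -0.12, 0.22, -0.17, 0, 0, 0, -0.19, 0.28, -0.19, 0, 0, 0, -0.2137, 0.346, -0.201, 0, 0, 0, -0.2137, 0.346, -0.201, 0.06, 0, 0, -0.2137, 0.346, -0.201, 0.12, 0, 0, -0.2137, 0.346, -0.201, 0.141, 0, 0, -0.2137, 0.346, -0.201, 0.141, 0, 0, -0.2137, 0.346, -0.201, 0.141, 0, 0, -0.2137]' --grip_force 110

```text
t: 10.65
tool_pos: [0.6161, 0.0166, 0.2415]
tool_rot: [2.271, 2.17, 0.001]
contact_force: [1.2, 0.1, -0.2]
opening: 0.0207
grip_force: 107.7
```

```bash
python3 - <<'E'
from h import *
C3=cam('scene'); print('tip pred',proj(C3,[.650,-.2204,.3236-.189]))
o=ctrl.get_obs(); print(o['t'],o['tool_pos'],o['opening'])
im,d,C=shot('wrist','w5'); p=o['tool_pos']; Rt=R.from_rotvec(o['tool_rot']).as_matrix()
t=p+Rt@[0,0,.189]; print('tip',t,proj(C,t),'btn',proj(C,[.615,.017,.026]))
u,v=proj(C,t).astype(int)
a=cv2.resize(im[max(0,v-80):v+120,u-130:u+130],(780,600),interpolation=cv2.INTER_CUBIC); cv2.imwrite('pics/m5.png',a); print(u-130,max(0,v-80))
E
```

```text
tip pred [349.7166 195.5032]
10.65 [0.6161 0.0166 0.2415] 0.02073271079093667
tip [0.6162 0.0166 0.0525] [276.2822 200.523 ] btn [274.9178 190.9581]
146 120
```

View pics/m5.png

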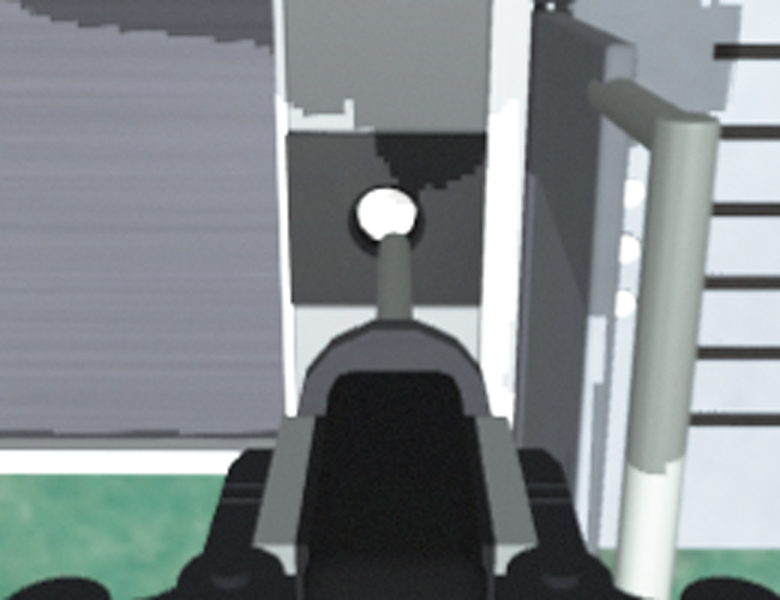

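Tip at crop (395,240), button centre (386,213) in line. Slight -x correction, then press.

Emit:
apply_moves --rows '[0, -0.0025, 0.01, 0, 0, 0, 0, -0.0025, 0.02, 0, 0, 0, 0, -0.0025, 0.03, 0, 0, 0, 0, -0.0025, 0.04, 0, 0, 0, 0, -0.0025, 0.045, 0, 0, 0, 0, -0.0025, 0.05, 0, 0, 0, 0, -0.0025, 0.054, 0, 0, 0, 0, -0.0025, 0.054, 0, 0, 0, 0, -0.0025, 0.054, 0, 0, 0]'

```text
t: 11.6
tool_pos: [0.6141, 0.0171, 0.2087]
tool_rot: [-2.271, -2.171, 0.0]
contact_force: [-1.6, -0.5, 2.6]
opening: 0.0209
grip_force: 108.1
```

Emit:
apply_moves --rows '[0, 0, 0.0015, 0, 0, 0, 0, 0, 0.003, 0, 0, 0, 0, 0, 0.003, 0, 0, 0, 0, 0, 0.003, 0, 0, 0]'

```text
t: 12.0
tool_pos: [0.6143, 0.017, 0.2078]
tool_rot: [2.271, 2.171, 0.0]
contact_force: [-3.1, -0.5, 6.5]
opening: 0.0209
grip_force: 108.8
```

Emit:
apply_moves --rows '[0, -0.01, 0, 0, 0, 0, 0, -0.022, 0, 0, 0, 0, 0, -0.034, 0, 0, 0, 0, 0, -0.046, 0, 0, 0, 0, 0, -0.058, 0, 0, 0, 0, 0, -0.07, 0, 0, 0, 0, 0, -0.082, 0, 0, 0, 0, 0, -0.094, 0, 0, 0, 0, 0, -0.106, 0, 0, 0, 0, 0, -0.118, 0, 0, 0, 0, 0, -0.13, 0, 0, 0, 0, 0, -0.142, 0, 0, 0, 0, 0, -0.154, 0, 0, 0, 0, 0, -0.166, 0, 0, 0, 0, 0, -0.178, 0, 0, 0, 0, 0, -0.19, 0, 0, 0, 0, 0, -0.198, 0, 0, 0, 0, 0, -0.2, 0, 0, 0, 0, 0, -0.2, 0, 0, 0, 0, 0, -0.2, 0, 0, 0]'

```text
validation failed for argument at $.ro...
```

Emit:
apply_moves --rows '[0, -0.01, 0, 0, 0, 0, 0, -0.022, 0, 0, 0, 0, 0, -0.034, 0, 0, 0, 0, 0, -0.046, 0, 0, 0, 0, 0, -0.058, 0, 0, 0, 0, 0, -0.07, 0, 0, 0, 0, 0, -0.082, 0, 0, 0, 0, 0, -0.094, 0, 0, 0, 0, 0, -0.106, 0, 0, 0, 0, 0, -0.118, 0, 0, 0, 0, 0, -0.13, 0, 0, 0, 0, 0, -0.142, 0, 0, 0, 0, 0, -0.154, 0, 0, 0, 0, 0, -0.166, 0, 0, 0, 0, 0, -0.178, 0, 0, 0, 0, 0, -0.19, 0, 0, 0, 0, 0, -0.198, 0, 0, 0, 0, 0, -0.2, 0, 0, 0, 0, 0, -0.2, 0, 0, 0, 0]'

```text
t: 13.9
tool_pos: [0.4951, 0.0224, 0.2078]
tool_rot: [2.269, 2.169, 0.005]
contact_force: [3.7, -0.4, 5.6]
opening: 0.021
grip_force: 108.6
```

Emit:
apply_moves --rows '[0, -0.004, 0, 0, 0, 0, 0, -0.006, 0, 0, 0, 0, 0, -0.006, 0, 0, 0, 0, 0, -0.006, 0, 0, 0, 0]'

```text
t: 14.3
tool_pos: [0.492, 0.0225, 0.2078]
tool_rot: [2.268, 2.168, 0.006]
contact_force: [5.4, -0.3, 5.0]
opening: 0.0208
grip_force: 108.4
```

```bash
python3 - <<'E'
from h import *
im,d,C=shot('wrist','w6'); W=cloud(C,d); L=R.from_euler('z',-YAW).apply((W-H).reshape(-1,3)).reshape(W.shape)
m=(abs(L[...,2]-.034)<.004)&(abs(L[...,1])<.07); x=L[m][:,0]; print(np.percentile(x,[.2,1,2,5]),m.sum())
for y in (.05,-.05,.03):
    mm=m&(abs(L[...,1]-y)<.008); print(y,np.sort(L[mm][:,0])[:5] if mm.any() else None)
E
```

```text
[-0.1856 -0.1851 -0.1846 -0.183 ] 9527
0.05 [-0.1855 -0.1854 -0.1854 -0.1853 -0.1853]
-0.05 [-0.135  -0.1343 -0.1336 -0.1327 -0.1319]
0.03 [-0.1857 -0.1856 -0.1854 -0.1854 -0.1854]
```

```bash
python3 - <<'E'
from h import *
d=np.load('pics/w4.npy'); C=cam('wrist',{'tool_pos':np.array([.6501,-.2204,.3236]),'tool_rot':np.array([-2.6,-1.76,.002])})
W=cloud(C,d); m=(abs(W[...,2]-.102)<.006)&(np.hypot(W[...,0]-.651,W[...,1]+.22)<.03); Q=W[m]
print(len(Q),cv2.minEnclosingCircle(Q[:,:2].astype(np.float32)*1000),cv2.fitEllipse(cv2.convexHull(Q[:,:2].astype(np.float32)*1000)),np.median(Q[:,2]))
print(go([.651,-.2203,.33],down(np.deg2rad(87.4))))
E
```

```text
771 ((650.9865112304688, -219.91429138183594), 17.87420082092285) ((650.9190063476562, -219.80020141601562), (34.849483489990234, 35.29511642456055), 56.71479415893555) 0.10168350618914296
(array([-0.3923,  0.284 , -0.2022]), array([0.0032, 0.    , 0.0002]))
```

Emit:
apply_moves --rows '[0, 0.008, 0, 0, 0, 0, 0, 0.008, -0.03, 0, 0, 0, 0, 0.008, -0.1, 0, 0, 0, 0, 0.008, -0.17, 0, 0, 0, 0, 0.008, -0.203, 0, 0, 0, -0.1, 0.08, -0.203, 0, 0, 0, -0.2, 0.14, -0.203, 0, 0, 0, -0.3, 0.22, -0.203, 0, 0, 0, -0.392, 0.284, -0.203, 0, 0, 0, -0.392, 0.284, -0.203, 0, 0, 0, -0.392, 0.284, -0.203, 0, 0, 0, -0.392, 0.284, -0.203, 0, 0, 0, -0.392, 0.284, -0.203, 0, 0, 0]'

```text
t: 15.65
tool_pos: [0.6492, -0.2201, 0.3249]
tool_rot: [-2.267, -2.165, 0.004]
contact_force: [0.2, -0.7, -2.0]
opening: 0.021
grip_force: 108.7
```

```bash
python3 - <<'E'
from h import *
o=ctrl.get_obs(); print(o['t'],o['tool_pos'],o['contact_force'])
im,d,C=shot('wrist','w7'); p=o['tool_pos']; Rt=R.from_rotvec(o['tool_rot']).as_matrix()
t=p+Rt@[0,0,.189]; u,v=proj(C,t); print('tip',t,u,v,'stand top',proj(C,[.651,-.2199,.102]))
print(go([.651,-.2199,.24],down(np.deg2rad(87.4))))
cv2.imwrite('pics/m7.png',cv2.resize(im[int(v)-80:int(v)+120,int(u)-130:int(u)+130],(780,600),interpolation=cv2.INTER_CUBIC)); print(int(u)-130,int(v)-80)
E
```

```text
15.65 [ 0.6492 -0.2201  0.3249] [ 0.1535 -0.6713 -2.0414]
tip [ 0.6479 -0.2194  0.1359] 276.28317499096727 200.52049119248176 stand top [280.1579 189.4928]
(array([-0.0012,  0.0038,  0.143 ]), array([-0.0033, -0.0015,  0.0002]))
146 120
```

View pics/m7.png

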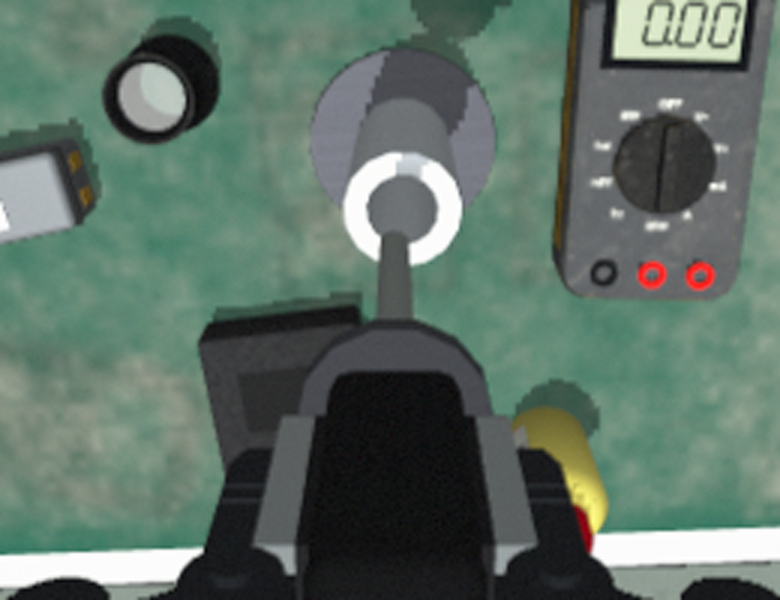

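Tip (396,237), tube mouth (403,208) in the crop; lined up within about 2 mm. Inserting.

Emit:
apply_moves --rows '[-0.001, 0.003, 0.03, 0.003, 0, 0, -0.001, 0.003, 0.07, 0, 0, 0, -0.001, 0.003, 0.11, 0, 0, 0, -0.001, 0.003, 0.15, 0, 0, 0, -0.001, 0.003, 0.19, 0, 0, 0, -0.001, 0.003, 0.205, 0, 0, 0, -0.001, 0.003, 0.211, 0, 0, 0, -0.001, 0.003, 0.211, 0, 0, 0, -0.001, 0.003, 0.211, 0, 0, 0]'

```text
t: 16.6
tool_pos: [0.6527, -0.2208, 0.2034]
tool_rot: [2.269, 2.17, 0.001]
contact_force: [-0.6, 0.3, -1.0]
opening: 0.0208
grip_force: 108.7
```

Emit:
apply_moves --rows '[0, 0, 0, 0, 0, 0, 0, 0, 0, 0, 0, 0, 0, 0, 0, 0, 0, 0, 0, 0, 0, 0, 0, 0, 0, 0, 0, 0, 0, 0, 0, 0, 0, 0, 0, 0]' --grip 0.7

```text
t: 17.2
tool_pos: [0.6521, -0.2207, 0.2017]
tool_rot: [-2.271, -2.171, 0.0]
contact_force: [0.6, 0.1, 0.2]
opening: 0.0597
grip_force: 0.0
```

Emit:
apply_moves --rows '[0, 0, -0.06, 0, 0, 0, 0, 0, -0.14, 0, 0, 0, 0, 0, -0.22, 0, 0, 0, 0, 0, -0.27, 0, 0, 0, 0, 0, -0.27, 0, 0, 0, 0, 0, -0.27, 0, 0, 0, 0, 0, -0.27, 0, 0, 0]'

```text
t: 17.9
tool_pos: [0.6516, -0.2205, 0.3612]
tool_rot: [-2.268, -2.169, 0.002]
contact_force: [0.4, -0.3, -0.9]
opening: 0.0599
grip_force: 0.0
```

```bash
python3 - <<'E'
from h import *
o=ctrl.get_obs(); print(o['t'],o['tool_pos'])
im,d,C=shot('wrist','w8'); W=cloud(C,d)
m=(W[...,2]>.15)&(W[...,2]<.185)&(np.hypot(W[...,0]-.65,W[...,1]+.221)<.04); Q=W[m]
print(cv2.minAreaRect(Q[:,:2].astype(np.float32)*1000),np.median(Q[:,2]))
# view pose over the tray
print(go(list(ch(-.06,0,.34)),down(np.pi+YAW)))
E
```

```text
17.9 [ 0.6516 -0.2205  0.3612]
((654.70458984375, -219.80311584472656), (20.675445556640625, 21.502290725708008), 87.84227752685547) 0.16550223054948543
(array([ 0.3931, -0.1112,  0.0357]), array([-0.0012, -0.0029, -1.    ]))
```

Emit:
apply_moves --rows '[0.06, -0.02, 0, 0, 0, -0.1, 0.12, -0.05, 0, 0, 0, -0.2, 0.18, -0.08, 0, 0, 0, -0.3, 0.24, -0.1, 0, 0, 0, -0.4, 0.3, -0.111, 0, 0, 0, -0.5, 0.36, -0.111, 0, 0, 0, -0.6, 0.393, -0.111, 0, 0, 0, -0.7, 0.393, -0.111, 0.03, 0, 0, -0.8, 0.393, -0.111, 0.036, 0, 0, -0.9, 0.393, -0.111, 0.036, 0, 0, -1.0, 0.393, -0.111, 0.036, 0, 0, -1.0, 0.393, -0.111, 0.036, 0, 0, -1.0, 0.393, -0.111, 0.036, 0, 0, -1.0]'

```text
t: 19.25
tool_pos: [0.5958, 0.0179, 0.3406]
tool_rot: [-0.073, -3.138, -0.0]
contact_force: [0.3, 0.1, -0.2]
opening: 0.0597
grip_force: 0.0
```

```bash
python3 - <<'E'
from h import *
o=ctrl.get_obs(); print(o['t'],o['tool_pos'])
im,d,C=shot('wrist','w9'); W=cloud(C,d)
for n,y in (('p0',.058),('p1',0),('p2',-.058)):
    q=ch(-.068,y,.014); u=proj(C,q); print(n,q,u); cv2.circle(im,tuple(u.astype(int)),3,(0,0,255),1)
cv2.imwrite('pics/m9.png',im)
L=R.from_euler('z',-YAW).apply((W-H).reshape(-1,3)).reshape(W.shape)
m=(abs(L[...,2]-.046)<.004)&(abs(L[...,1])<.09)&(L[...,0]>-.125)&(L[...,0]<-.012)
n,l,s,ce=cv2.connectedComponentsWithStats(m.astype(np.uint8))
for i in range(1,n):
    if s[i,4]>100: 
        r=cv2.minAreaRect(L[l==i][:,:2].astype(np.float32)*1000); print(s[i,4],r)
E
```

```text
19.25 [0.5958 0.0179 0.3406]
p0 [0.59   0.0765 0.014 ] [327.3375 158.2276]
p1 [0.5874 0.0186 0.014 ] [277.6378 158.3086]
p2 [ 0.5848 -0.0394  0.014 ] [227.9403 158.3897]
2009 ((-70.25102233886719, 58.20035171508789), (78.84315490722656, 30.24639892578125), 0.4861096441745758)
```

View pics/m9.png

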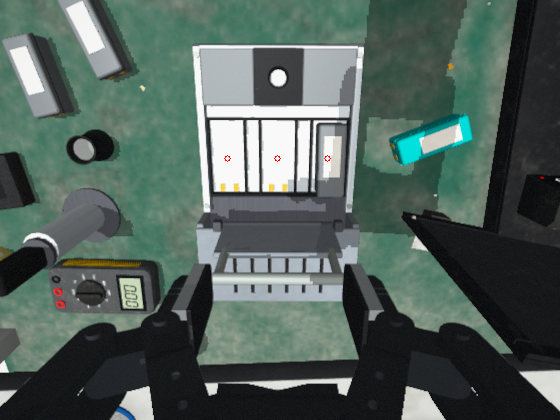

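The charged pack is in the left pocket (image (330,155)); the other two pockets are empty and the tray is out.

```bash
python3 - <<'E'
from h import *
o=ctrl.get_obs(); print(ch(-.07,.058,.097),go(ch(-.07,.058,.097),down(np.pi+YAW)))
E
```

```text
[0.588  0.0766 0.097 ] (array([0.017 , 0.0972, 0.4067]), array([ 0.0001, -0.0011, -0.0009]))
```

Emit:
apply_moves --rows '[0.017, 0.097, 0.04, 0, 0, 0, 0.017, 0.097, 0.1, 0, 0, 0, 0.017, 0.097, 0.17, 0, 0, 0, 0.017, 0.097, 0.24, 0, 0, 0, 0.017, 0.097, 0.31, 0, 0, 0, 0.017, 0.097, 0.36, 0, 0, 0, 0.017, 0.097, 0.39, 0, 0, 0, 0.017, 0.097, 0.406, 0, 0, 0, 0.017, 0.097, 0.406, 0, 0, 0, 0.017, 0.097, 0.406, 0, 0, 0]' --grip 0.58

```text
t: 20.3
tool_pos: [0.5893, 0.0764, 0.0996]
tool_rot: [0.071, 3.139, 0.0]
contact_force: [-0.5, -0.7, 0.4]
opening: 0.0494
grip_force: 0.0
```

Emit:
apply_moves --rows '[0, 0, 0, 0, 0, 0, 0, 0, 0, 0, 0, 0, 0, 0, 0, 0, 0, 0, 0, 0, 0, 0, 0, 0, 0, 0, 0, 0, 0, 0]' --grip 0.0 --grip_force 50

```text
t: 20.8
tool_pos: [0.5899, 0.0765, 0.1006]
tool_rot: [0.071, 3.137, 0.0]
contact_force: [0.6, 0.0, 6.6]
opening: 0.029
grip_force: 50.4
```

Emit:
apply_moves --rows '[0, 0, -0.02, 0, 0, 0, 0, 0, -0.05, 0, 0, 0, 0, 0, -0.1, 0, 0, 0, 0, 0, -0.18, 0, 0, 0, 0, 0, -0.25, 0, 0, 0, 0, 0, -0.32, 0, 0, 0, 0, 0, -0.34, 0, 0, 0, 0, 0, -0.34, 0, 0, 0, 0, 0, -0.34, 0, 0, 0]'

```text
t: 21.7
tool_pos: [0.5876, 0.0764, 0.3]
tool_rot: [-0.071, -3.137, 0.0]
contact_force: [-0.6, 0.3, -2.7]
opening: 0.0286
grip_force: 49.9
```

```bash
python3 - <<'E'
from h import *
o=ctrl.get_obs(); print(o['t'],o['tool_pos'],o['opening'],o['grip_force'])
f=np.array([.5984,-.3368]); print(go([*f,.30],down(np.deg2rad(94)))) 
E
```

```text
21.7 [0.5876 0.0764 0.3   ] 0.028616108251598306 49.857637882232666
(array([-0.049 , -0.6872,  0.    ]), array([-0.0019, -0.0019,  0.9269]))
```

Emit:
apply_moves --rows '[-0.005, -0.07, 0, 0, 0, 0.09, -0.01, -0.14, 0, 0, 0, 0.18, -0.015, -0.21, 0, 0, 0, 0.27, -0.02, -0.28, 0, 0, 0, 0.36, -0.025, -0.35, 0, 0, 0, 0.45, -0.03, -0.42, 0, 0, 0, 0.54, -0.035, -0.49, 0, 0, 0, 0.63, -0.04, -0.56, 0, 0, 0, 0.72, -0.045, -0.63, 0, 0, 0, 0.81, -0.0515, -0.686, 0, 0, 0, 0.9, -0.0515, -0.686, 0.05, 0, 0, 0.927, -0.0515, -0.686, 0.12, 0, 0, 0.927, -0.0515, -0.686, 0.19, 0, 0, 0.927, -0.0515, -0.686, 0.25, 0, 0, 0.927, -0.0515, -0.686, 0.29, 0, 0, 0.927, -0.0515, -0.686, 0.305, 0, 0, 0.927, -0.0515, -0.686, 0.305, 0, 0, 0.927, -0.0515, -0.686, 0.305, 0, 0, 0.927]'

```text
t: 23.5
tool_pos: [0.6012, -0.3363, 0.1198]
tool_rot: [2.142, 2.297, 0.0]
contact_force: [0.4, -0.2, -1.1]
opening: 0.0288
grip_force: 50.1
```

Emit:
apply_moves --rows '[0, 0, 0.006, 0, 0, 0, 0, 0, 0.011, 0, 0, 0, 0, 0, 0.011, 0, 0, 0, 0, 0, 0.011, 0, 0, 0]'

```text
t: 23.9
tool_pos: [0.6011, -0.3362, 0.1133]
tool_rot: [2.142, 2.297, 0.0]
contact_force: [-0.1, 0.8, -1.5]
opening: 0.029
grip_force: 50.0
```

Emit:
apply_moves --rows '[0, 0, 0, 0, 0, 0, 0, 0, 0, 0, 0, 0, 0, 0, 0, 0, 0, 0, 0, 0, 0, 0, 0, 0, 0, 0, 0, 0, 0, 0]' --grip 0.6

```text
t: 24.4
tool_pos: [0.601, -0.3362, 0.1131]
tool_rot: [2.143, 2.297, 0.0]
contact_force: [-1.2, -0.1, 0.2]
opening: 0.0513
grip_force: 0.0
```

Emit:
apply_moves --rows '[0, 0, -0.04, 0, 0, 0, 0, 0, -0.1, 0, 0, 0, 0, 0, -0.18, 0, 0, 0, 0, 0, -0.25, 0, 0, 0, 0, 0, -0.31, 0, 0, 0, 0, 0, -0.31, 0, 0, 0, 0, 0, -0.31, 0, 0, 0]'

```text
t: 25.1
tool_pos: [0.6013, -0.3364, 0.3007]
tool_rot: [2.141, 2.295, 0.001]
contact_force: [-0.3, -0.7, -0.5]
opening: 0.0511
grip_force: 0.0
```

```bash
cat >> h.py <<'E'
def packs(W,zt,box,tol=.005):
    z=W[...,2]; x0,x1,y0,y1=box
    m=(abs(z-zt)<tol)&(W[...,0]>x0)&(W[...,0]<x1)&(W[...,1]>y0)&(W[...,1]<y1)
    n,l,s,ce=cv2.connectedComponentsWithStats(m.astype(np.uint8))
    for i in range(1,n):
        if s[i,4]>100:
            (c,(w,h_),a)=cv2.minAreaRect(W[l==i][:,:2].astype(np.float32)*1000)
            if w<h_: a+=90;w,h_=h_,w
            if a>90: a-=180
            print('pack',s[i,4],np.array(c)/1000,'L',w,h_,'yaw',a,'z',np.median(W[l==i][:,2]))
E
python3 - <<'E'
from h import *
o=ctrl.get_obs(); print(o['t'],o['tool_pos'],o['opening'])
im,d,C=shot('wrist','w10'); W=cloud(C,d); packs(W,.056,(.5,.7,-.42,-.26)); packs(W,.024,(.5,.7,-.42,-.26),.004)
im,d,C=shot('top','top3'); W=cloud(C,d); packs(W,.032,(.35,.55,-.35,-.08))
E
```

```text
25.1 [ 0.6013 -0.3364  0.3007] 0.05113017319285626
pack 2596 [ 0.6017 -0.3337] L 80.2110595703125 29.762935638427734 yaw -85.2076358795166 z 0.05599874891670101
pack 316 [ 0.6936 -0.3538] L 32.812660217285156 12.313410758972168 yaw 89.34654998779297 z 0.05638926703704186
pack 3028 [ 0.6023 -0.3381] L 99.82401275634766 64.00118255615234 yaw -85.08454942703247 z 0.02387675968381006
pack 103 [ 0.4725 -0.1545] L 33.76838302612305 29.834028244018555 yaw 18.680971145629883 z 0.03155030325376007
```

```bash
python3 - <<'E'
from h import *
print(go([.49,-.21,.34],down(np.deg2rad(180))))
E
```

```text
(array([ 0.222 , -0.1692, -0.0709]), array([-0.0003, -0.002 , -0.9556]))
```

Emit:
apply_moves --rows '[0.02, -0.02, -0.07, 0, 0, -0.09, 0.05, -0.04, -0.07, 0, 0, -0.18, 0.08, -0.06, -0.07, 0, 0, -0.27, 0.1, -0.08, -0.07, 0, 0, -0.36, 0.12, -0.1, -0.07, 0, 0, -0.45, 0.15, -0.12, -0.07, 0, 0, -0.54, 0.18, -0.14, -0.07, 0, 0, -0.63, 0.2, -0.15, -0.07, 0, 0, -0.72, 0.222, -0.169, -0.07, 0, 0, -0.81, 0.222, -0.169, -0.07, 0, 0, -0.9, 0.222, -0.169, -0.07, 0, 0, -0.956, 0.222, -0.169, -0.07, 0, 0, -0.956, 0.222, -0.169, -0.07, 0, 0, -0.956]'

```text
t: 26.5
tool_pos: [0.4902, -0.2101, 0.3393]
tool_rot: [-0.002, -3.139, -0.002]
contact_force: [-0.7, -0.3, 0.6]
opening: 0.0514
grip_force: 0.0
```

```bash
python3 - <<'E'
from h import *
o=ctrl.get_obs(); print(o['t'],o['tool_pos'])
im,d,C=shot('wrist','w11'); W=cloud(C,d); packs(W,.032,(.35,.56,-.35,-.08))
E
```

```text
26.5 [ 0.4902 -0.2101  0.3393]
pack 2037 [ 0.45   -0.1636] L 79.76985931396484 30.164289474487305 yaw 18.213937759399414 z 0.0320080802737433
pack 1865 [ 0.4868 -0.2333] L 80.26841735839844 30.101911544799805 yaw 9.907712936401367 z 0.031982144619658204
```

Pack B has been knocked to (.487,-.233); using the fresh measurement.

```bash
python3 - <<'E'
from h import *
print(go([.4868,-.2333,.086],down(np.deg2rad(189.9))))
E
```

```text
(array([ 0.005 , -0.0389,  0.4227]), array([ 0.0008, -0.0011, -0.1107]))
```

Emit:
apply_moves --rows '[0.005, -0.039, 0.06, 0, 0, -0.08, 0.005, -0.039, 0.12, 0, 0, -0.11, 0.005, -0.039, 0.19, 0, 0, -0.11, 0.005, -0.039, 0.26, 0, 0, -0.11, 0.005, -0.039, 0.33, 0, 0, -0.11, 0.005, -0.039, 0.38, 0, 0, -0.11, 0.005, -0.039, 0.41, 0, 0, -0.11, 0.005, -0.039, 0.422, 0, 0, -0.11, 0.005, -0.039, 0.422, 0, 0, -0.11, 0.005, -0.039, 0.422, 0, 0, -0.11]' --grip 0.62

```text
t: 27.55
tool_pos: [0.4882, -0.2342, 0.0888]
tool_rot: [-0.271, 3.129, -0.002]
contact_force: [0.1, -0.5, -0.0]
opening: 0.0529
grip_force: 0.0
```

Emit:
apply_moves --rows '[0, 0, 0, 0, 0, 0, 0, 0, 0, 0, 0, 0, 0, 0, 0, 0, 0, 0, 0, 0, 0, 0, 0, 0, 0, 0, 0, 0, 0, 0]' --grip 0.0

```text
t: 28.05
tool_pos: [0.4887, -0.2344, 0.0896]
tool_rot: [-0.272, 3.127, -0.003]
contact_force: [0.4, 1.3, 6.2]
opening: 0.0285
grip_force: 51.6
```

Emit:
apply_moves --rows '[0, 0, -0.03, 0, 0, 0, 0, 0, -0.08, 0, 0, 0, 0, 0, -0.15, 0, 0, 0, 0, 0, -0.22, 0, 0, 0, 0, 0, -0.25, 0, 0, 0, 0, 0, -0.25, 0, 0, 0, 0, 0, -0.25, 0, 0, 0]'

```text
t: 28.75
tool_pos: [0.4871, -0.2334, 0.2367]
tool_rot: [0.272, -3.129, -0.001]
contact_force: [-0.2, -0.7, -2.9]
opening: 0.0289
grip_force: 50.8
```

```bash
python3 - <<'E'
from h import *
o=ctrl.get_obs(); print(o['t'],o['tool_pos'],o['opening'],o['grip_force'])
for y in (0,-.058): print(go(ch(-.0695,y,o['tool_pos'][2]),down(np.pi+YAW)))
E
```

```text
28.75 [ 0.4871 -0.2334  0.2367] 0.028921435578128502 50.81152260303497
(array([-0.2347,  0.3854,  0.0001]), array([ 0.0004, -0.0006,  0.139 ]))
(array([-0.2137,  0.291 ,  0.    ]), array([ 0.0004, -0.0006,  0.139 ]))
```

```bash
python3 - <<'E'
from h import *
d=np.load('pics/w9.npy'); C=cam('wrist',{'tool_pos':np.array([.5958,.0179,.3406]),'tool_rot':np.array([-.073,-3.138,0])})
W=cloud(C,d); L=R.from_euler('z',-YAW).apply((W-H).reshape(-1,3)).reshape(W.shape)
for y in (0,-.058):
    m=(abs(L[...,2]-.014)<.003)&(abs(L[...,1]-y)<.024)&(abs(L[...,0]+.068)<.06); Q=L[m]; print(len(Q),np.percentile(Q[:,:2],[0,1,5,95,99,100],axis=0).T)
    m=(abs(L[...,2]-.022)<.003)&(abs(L[...,1]-y)<.036)&(abs(L[...,0]+.068)<.06); Q=L[m]; print(' rim',len(Q),np.percentile(Q[:,:2],[0,1,5,95,99,100],axis=0).T)
E
```

```text
3023 [[-0.1279 -0.1278 -0.1246 -0.0346 -0.03   -0.0275]
 [-0.0239 -0.0236 -0.0197  0.019   0.0236  0.024 ]]
 rim 769 [[-0.1155 -0.1154 -0.1153 -0.0259 -0.0256 -0.0254]
 [-0.036  -0.0359 -0.0307  0.0298  0.0357  0.036 ]]
3014 [[-0.128  -0.1279 -0.1247 -0.0337 -0.028  -0.0114]
 [-0.082  -0.0819 -0.0766 -0.0359 -0.0344 -0.034 ]]
 rim 768 [[-0.126  -0.1156 -0.1154 -0.026  -0.0141 -0.0102]
 [-0.0895 -0.0887 -0.0848 -0.0295 -0.0229 -0.022 ]]
```

Emit:
apply_moves --rows '[-0.04, 0.06, 0, 0, 0, 0.07, -0.08, 0.12, 0, 0, 0, 0.139, -0.13, 0.18, 0, 0, 0, 0.139, -0.18, 0.24, 0, 0, 0, 0.139, -0.2145, 0.291, 0, 0, 0, 0.139, -0.2145, 0.291, 0, 0, 0, 0.139, -0.2145, 0.291, 0.06, 0, 0, 0.139, -0.2145, 0.291, 0.12, 0, 0, 0.139, -0.2145, 0.291, 0.16, 0, 0, 0.139, -0.2145, 0.291, 0.175, 0, 0, 0.139, -0.2145, 0.291, 0.175, 0, 0, 0.139, -0.2145, 0.291, 0.175, 0, 0, 0.139]'

```text
t: 29.95
tool_pos: [0.5844, -0.04, 0.1332]
tool_rot: [0.071, 3.14, -0.0]
contact_force: [0.9, -1.3, -1.1]
opening: 0.0287
grip_force: 50.8
```

```bash
python3 - <<'E'
from h import *
o=ctrl.get_obs(); L=R.from_euler('z',-YAW).apply(o['tool_pos']-H); print(o['t'],L,o['contact_force'],go(ch(-.069,-.0575,.1035),down(np.pi+YAW)))
E
```

```text
29.95 [-0.0683 -0.0586  0.1332] [ 0.9192 -1.3289 -1.094 ] (array([0.0012, 0.0019, 0.0495]), array([-0.0001,  0.0003, -0.0003]))
```

Emit:
apply_moves --rows '[0.001, 0.002, 0.012, 0, 0, 0, 0.001, 0.002, 0.024, 0, 0, 0, 0.001, 0.002, 0.036, 0, 0, 0, 0.001, 0.002, 0.044, 0, 0, 0, 0.001, 0.002, 0.048, 0, 0, 0, 0.001, 0.002, 0.048, 0, 0, 0, 0.001, 0.002, 0.048, 0, 0, 0]'

```text
t: 30.65
tool_pos: [0.5837, -0.0383, 0.1039]
tool_rot: [0.071, 3.141, -0.0]
contact_force: [-0.7, 0.2, -1.5]
opening: 0.0288
grip_force: 50.8
```

Emit:
apply_moves --rows '[0, 0, 0, 0, 0, 0, 0, 0, 0, 0, 0, 0, 0, 0, 0, 0, 0, 0, 0, 0, 0, 0, 0, 0, 0, 0, 0, 0, 0, 0]' --grip 0.55

```text
t: 31.15
tool_pos: [0.5837, -0.0383, 0.1041]
tool_rot: [0.071, 3.141, -0.0]
contact_force: [0.7, -0.7, 0.2]
opening: 0.047
grip_force: 0.0
```

Emit:
apply_moves --rows '[0, 0, -0.04, 0, 0, 0, 0, 0, -0.1, 0, 0, 0, 0, 0, -0.18, 0, 0, 0, 0, 0, -0.25, 0, 0, 0, 0, 0, -0.32, 0, 0, 0, 0, 0, -0.39, 0, 0, 0, 0, 0, -0.39, 0, 0, 0, 0, 0, -0.39, 0, 0, 0]'

```text
t: 31.95
tool_pos: [0.5841, -0.0384, 0.3396]
tool_rot: [0.071, 3.138, -0.001]
contact_force: [-0.1, 0.2, -0.1]
opening: 0.0471
grip_force: 0.0
```

```bash
python3 - <<'E'
from h import *
o=ctrl.get_obs(); print(o['t'],o['tool_pos'])
im,d,C=shot('wrist','w12'); W=cloud(C,d); packs(W,.046,(.5,.64,-.09,.1)); print('want',ch(-.0705,-.0575,.046),np.degrees(YAW))
packs(W,.032,(.35,.56,-.35,-.08))
print(go([.46,-.16,.30],down(np.deg2rad(198))))
E
```

```text
31.95 [ 0.5841 -0.0384  0.3396]
pack 1981 [ 0.5814 -0.0384] L 79.17210388183594 29.625585556030273 yaw -1.86328125 z 0.04604405000271755
want [ 0.5823 -0.0388  0.046 ] -2.5783100780887045
pack 2571 [ 0.4505 -0.1634] L 80.27147674560547 30.604825973510742 yaw 18.263126373291016 z 0.031948131484023645
pack 132 [ 0.5551 -0.1939] L 22.33576774597168 9.485973358154297 yaw 89.26115417480469 z 0.032987536246495724
(array([ 0.1963, -0.2119,  0.0624]), array([ 0.0001, -0.0004, -0.2287]))
```

```bash
python3 - <<'E'
from h import *
print(go([.4500,-.1634,.086],down(np.deg2rad(198.25))))
E
```

```text
(array([ 0.2125, -0.2184,  0.4191]), array([ 0.0001, -0.0004, -0.2314]))
```

Emit:
apply_moves --rows '[0.05, -0.05, 0, 0, 0, -0.09, 0.1, -0.1, 0, 0, 0, -0.18, 0.15, -0.15, 0, 0, 0, -0.231, 0.2, -0.2, 0, 0, 0, -0.231, 0.2125, -0.2184, 0.05, 0, 0, -0.231, 0.2125, -0.2184, 0.12, 0, 0, -0.231, 0.2125, -0.2184, 0.19, 0, 0, -0.231, 0.2125, -0.2184, 0.26, 0, 0, -0.231, 0.2125, -0.2184, 0.33, 0, 0, -0.231, 0.2125, -0.2184, 0.38, 0, 0, -0.231, 0.2125, -0.2184, 0.41, 0, 0, -0.231, 0.2125, -0.2184, 0.419, 0, 0, -0.231, 0.2125, -0.2184, 0.419, 0, 0, -0.231, 0.2125, -0.2184, 0.419, 0, 0, -0.231, 0.2125, -0.2184, 0.419, 0, 0, -0.231]' --grip 0.62

```text
t: 33.5
tool_pos: [0.4512, -0.1639, 0.0879]
tool_rot: [-0.497, 3.1, -0.003]
contact_force: [0.1, -0.9, 0.5]
opening: 0.0531
grip_force: 0.0
```

Emit:
apply_moves --rows '[0, 0, 0, 0, 0, 0, 0, 0, 0, 0, 0, 0, 0, 0, 0, 0, 0, 0, 0, 0, 0, 0, 0, 0, 0, 0, 0, 0, 0, 0]' --grip 0.0

```text
t: 34.0
tool_pos: [0.4512, -0.164, 0.0878]
tool_rot: [-0.497, 3.1, -0.002]
contact_force: [-0.8, -0.5, 6.3]
opening: 0.0287
grip_force: 51.4
```

Emit:
apply_moves --rows '[0, 0, -0.03, 0, 0, 0, 0, 0, -0.08, 0, 0, 0, 0, 0, -0.15, 0, 0, 0, 0, 0, -0.22, 0, 0, 0, 0, 0, -0.25, 0, 0, 0, 0, 0, -0.25, 0, 0, 0, 0, 0, -0.25, 0, 0, 0]'

```text
t: 34.7
tool_pos: [0.4498, -0.1632, 0.2352]
tool_rot: [0.497, -3.101, -0.002]
contact_force: [-0.5, -0.1, -2.5]
opening: 0.0288
grip_force: 50.5
```

```bash
python3 - <<'E'
from h import *
o=ctrl.get_obs(); print(o['t'],o['tool_pos'],o['opening'],o['grip_force'])
for y in (0,.0575): print(go(ch(-.0695,y,o['tool_pos'][2]),down(np.pi+YAW)))
E
```

```text
34.7 [ 0.4498 -0.1632  0.2352] 0.02883161964232397 50.52923083305359
(array([-0.3101,  0.217 , -0.0001]), array([ 0.0006, -0.0008,  0.231 ]))
(array([-0.3441,  0.3065, -0.    ]), array([ 0.0006, -0.0008,  0.231 ]))
```

Emit:
apply_moves --rows '[-0.06, 0.05, 0, 0, 0, 0.08, -0.11, 0.1, 0, 0, 0, 0.16, -0.17, 0.15, 0, 0, 0, 0.231, -0.23, 0.2, 0, 0, 0, 0.231, -0.29, 0.25, 0, 0, 0, 0.231, -0.344, 0.3065, 0, 0, 0, 0.231, -0.344, 0.3065, 0, 0, 0, 0.231, -0.344, 0.3065, 0.06, 0, 0, 0.231, -0.344, 0.3065, 0.12, 0, 0, 0.231, -0.344, 0.3065, 0.16, 0, 0, 0.231, -0.344, 0.3065, 0.17, 0, 0, 0.231, -0.344, 0.3065, 0.17, 0, 0, 0.231, -0.344, 0.3065, 0.17, 0, 0, 0.231]'

```text
t: 36.0
tool_pos: [0.5894, 0.0754, 0.1352]
tool_rot: [0.071, 3.14, -0.0]
contact_force: [-0.1, -0.3, -0.8]
opening: 0.0288
grip_force: 50.6
```

```bash
python3 - <<'E'
from h import *
o=ctrl.get_obs(); L=R.from_euler('z',-YAW).apply(o['tool_pos']-H); print(o['t'],L,o['contact_force'],go(ch(-.0695,.058,.1025),down(np.pi+YAW)))
E
```

```text
36.0 [-0.0686  0.0569  0.1352] [-0.096  -0.2631 -0.7692] (array([0.0016, 0.0018, 0.0545]), array([-0.    ,  0.0006, -0.0002]))
```

Emit:
apply_moves --rows '[0.001, 0.002, 0.012, 0, 0, 0, 0.001, 0.002, 0.024, 0, 0, 0, 0.001, 0.002, 0.036, 0, 0, 0, 0.001, 0.002, 0.046, 0, 0, 0, 0.001, 0.002, 0.052, 0, 0, 0, 0.001, 0.002, 0.053, 0, 0, 0, 0.001, 0.002, 0.053, 0, 0, 0]'

```text
t: 36.7
tool_pos: [0.5884, 0.0769, 0.1026]
tool_rot: [-0.071, -3.141, 0.0]
contact_force: [-0.0, 0.3, -1.3]
opening: 0.0288
grip_force: 50.6
```

Emit:
apply_moves --rows '[0, 0, 0, 0, 0, 0, 0, 0, 0, 0, 0, 0, 0, 0, 0, 0, 0, 0, 0, 0, 0, 0, 0, 0, 0, 0, 0, 0, 0, 0]' --grip 0.55

```text
t: 37.2
tool_pos: [0.5886, 0.077, 0.103]
tool_rot: [0.071, 3.14, 0.0]
contact_force: [-0.4, 0.1, 0.2]
opening: 0.0469
grip_force: 0.0
```

Emit:
apply_moves --rows '[0, 0, -0.04, 0, 0, 0, 0, 0, -0.1, 0, 0, 0, 0, 0, -0.18, 0, 0, 0, 0, 0, -0.25, 0, 0, 0, 0, 0, -0.32, 0, 0, 0, 0, 0, -0.39, 0, 0, 0, 0, 0, -0.39, 0, 0, 0, 0, 0, -0.39, 0, 0, 0]'

```text
t: 38.0
tool_pos: [0.5888, 0.0769, 0.3384]
tool_rot: [0.071, 3.138, 0.0]
contact_force: [0.5, 0.5, -0.2]
opening: 0.047
grip_force: 0.0
```

```bash
python3 - <<'E'
from h import *
o=ctrl.get_obs(); print(o['t'],o['tool_pos'])
im,d,C=shot('wrist','w13'); W=cloud(C,d); packs(W,.046,(.5,.64,-.09,.12)); print('want',ch(-.0705,.058,.046),ch(-.0705,-.058,.046))
im2,d2,C2=shot('top','top4'); packs(cloud(C2,d2),.032,(.35,.56,-.35,-.08))
cv2.imwrite('pics/m13.png',np.hstack([cv2.resize(im,(400,300)),cv2.resize(im2[100:280,185:425],(400,300),interpolation=cv2.INTER_CUBIC)]))
print(go(ch(-.24,0,.25),down(np.pi/2+YAW)))
E
```

```text
38.0 [0.5888 0.0769 0.3384]
pack 2036 [ 0.5818 -0.0378] L 79.25466918945312 30.17801856994629 yaw -2.6802749633789062 z 0.045931881976569666
pack 2008 [0.5872 0.0772] L 79.37223815917969 29.92250633239746 yaw -2.9892425537109375 z 0.04598197501681689
want [0.5875 0.0766 0.046 ] [ 0.5823 -0.0393  0.046 ]
(array([ 0.2826, -0.0972,  0.1423]), array([-0.0015, -0.0013,  1.    ]))
```

View pics/m13.png

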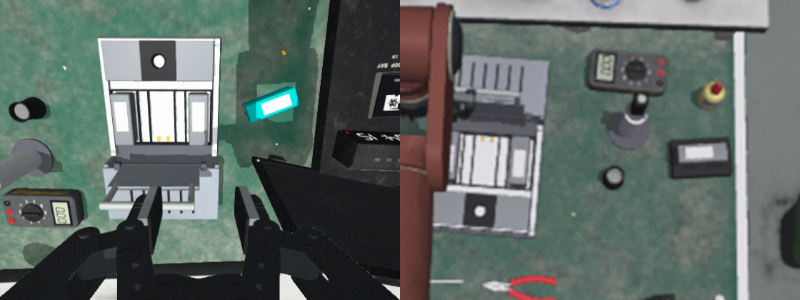

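Both grey packs lie in the outer pockets, the charged pack is on the foam, the pin is in its stand. Next, push the tray home with shut fingers.

```bash
python3 - <<'E'
from h import *
print(go(ch(-.205,0,.2),down(np.pi+YAW)),go(ch(-.205,0,.094),down(np.pi+YAW)),ch(-.205,0,0))
im2,d2,C2=shot('top','top5'); hsv=cv2.cvtColor(im2,cv2.COLOR_BGR2HSV); m=((hsv[...,0]<8)|(hsv[...,0]>172))&(hsv[...,1]>150); m[:255]=0;m[290:]=0;m[:,:225]=0;m[:,300:]=0
v,u=np.nonzero(m); print('snips red',[ray(C2,a,b,.01) for a,b in((u.min(),v.min()),(u.max(),v.max()))])
E
```

```text
(array([ 0.2241, -0.0971,  0.2254]), array([-0.0001, -0.0018,  0.    ])) (array([ 0.2235, -0.0971,  0.4021]), array([-0.0001, -0.0018,  0.    ])) [0.4505 0.0247 0.    ]
snips red [array([ 0.395 , -0.0266,  0.01  ]), array([ 0.357 , -0.1003,  0.01  ])]
```

Emit:
apply_moves --rows '[0.08, -0.04, 0, 0, 0, 0, 0.16, -0.08, 0, 0, 0, 0, 0.2235, -0.0971, 0, 0, 0, 0, 0.2235, -0.0971, 0.06, 0, 0, 0, 0.2235, -0.0971, 0.14, 0, 0, 0, 0.2235, -0.0971, 0.22, 0, 0, 0, 0.2235, -0.0971, 0.3, 0, 0, 0, 0.2235, -0.0971, 0.36, 0, 0, 0, 0.2235, -0.0971, 0.39, 0, 0, 0, 0.2235, -0.0971, 0.402, 0, 0, 0, 0.2235, -0.0971, 0.402, 0, 0, 0, 0.2235, -0.0971, 0.402, 0, 0, 0]' --grip 0.0

```text
t: 39.35
tool_pos: [0.4523, 0.0247, 0.0962]
tool_rot: [0.071, 3.14, -0.0]
contact_force: [0.7, -0.7, 0.4]
opening: 0.0002
grip_force: 0.0
```

Emit:
apply_moves --rows '[-0.01, 0, 0, 0, 0, 0, -0.02, 0, 0, 0, 0, 0, -0.03, 0, 0, 0, 0, 0, -0.042, 0, 0, 0, 0, 0, -0.054, 0, 0, 0, 0, 0, -0.066, 0, 0, 0, 0, 0, -0.078, 0, 0, 0, 0, 0, -0.09, 0, 0, 0, 0, 0, -0.102, 0, 0, 0, 0, 0, -0.114, 0, 0, 0, 0, 0, -0.126, 0, 0, 0, 0, 0, -0.138, 0, 0, 0, 0, 0, -0.15, 0, 0, 0, 0, 0, -0.162, 0, 0, 0, 0, 0, -0.174, 0, 0, 0, 0, 0, -0.186, 0, 0, 0, 0, 0, -0.195, 0, 0, 0, 0, 0, -0.2, 0, 0, 0, 0, 0, -0.2, 0, 0, 0, 0, 0]'

```text
t: 41.25
tool_pos: [0.5725, 0.0194, 0.0958]
tool_rot: [0.071, 3.139, 0.0]
contact_force: [-0.6, 0.4, -0.3]
opening: 0.0002
grip_force: 0.2
```

Emit:
apply_moves --rows '[-0.003, 0, 0, 0, 0, 0, -0.006, 0, 0, 0, 0, 0, -0.01, 0, 0, 0, 0, 0, -0.01, 0, 0, 0, 0, 0, -0.01, 0, 0, 0, 0, 0]'

```text
t: 41.75
tool_pos: [0.5738, 0.0194, 0.0955]
tool_rot: [-0.069, -3.127, -0.0]
contact_force: [-20.6, 0.7, 15.9]
opening: -0.0003
grip_force: 10.3
```

Emit:
apply_moves --rows '[0.01, 0, 0, 0, 0, 0, 0.03, 0, 0, 0, 0, 0, 0.05, 0, -0.02, 0, 0, 0, 0.06, 0, -0.1, 0, 0, 0, 0.06, 0, -0.18, 0, 0, 0, 0.06, 0, -0.26, 0, 0, 0, 0.06, 0, -0.34, 0, 0, 0, 0.06, 0, -0.4, 0, 0, 0, 0.06, 0, -0.4, 0, 0, 0, 0.06, 0, -0.4, 0, 0, 0]'

```text
t: 42.75
tool_pos: [0.5419, 0.0207, 0.3369]
tool_rot: [0.07, 3.137, -0.0]
contact_force: [-0.0, 0.4, -0.6]
opening: -0.0002
grip_force: 0.0
```

```bash
python3 - <<'E'
from h import *
o=ctrl.get_obs(); print(o['t'],o['tool_pos'])
im,d,C=shot('wrist','w14'); W=cloud(C,d); L=R.from_euler('z',-YAW).apply((W-H).reshape(-1,3)).reshape(W.shape)
for y in (.05,0.03,-.05):
    m=(abs(L[...,2]-.034)<.004)&(abs(L[...,1]-y)<.008)&(L[...,0]>-.15); print(y,np.sort(L[m][:,0])[:4])
m=(L[...,2]>.12)&(abs(L[...,1])<.04)&(abs(L[...,0])<.06); print('bar',np.median(L[m],0),m.sum(),L[m][:,2].max())
g=im.min(2); print('btn px pred',proj(C,ch(-.04,0,.026)),proj(C,ch(-.155,0,.026)))
print(go([*ch(0,0,0)[:2],.30],down(np.pi/2+YAW)))
E
```

```text
42.75 [0.5419 0.0207 0.3369]
0.05 [-0.0718 -0.0715 -0.0714 -0.0714]
0.03 [-0.0718 -0.0717 -0.0717 -0.0714]
-0.05 [-0.0719 -0.0719 -0.0718 -0.0718]
bar [-0.0011 -0.0353  0.1245] 69 0.12634057061330894
btn px pred [277.3306 226.961 ] [277.3458 129.1086]
(array([-0.1902, -0.0002,  0.058 ]), array([-0.    , -0.0001,  1.    ]))
```

```bash
python3 - <<'E'
from h import *
for nm,p,r in (('w13',[.5888,.0769,.3384],[.071,3.138,0]),('w9',[.5958,.0179,.3406],[-.073,-3.138,0])):
    d=np.load(f'pics/{nm}.npy'); C=cam('wrist',{'tool_pos':np.array(p),'tool_rot':np.array(r)}); W=cloud(C,d)
    L=R.from_euler('z',-YAW).apply((W-H).reshape(-1,3)).reshape(W.shape)
    m=(L[...,2]>.15)&(L[...,2]<.18)&(abs(L[...,1])<.045)&(abs(L[...,0])<.06); print('bar',np.median(L[m],0),L[m].max(0),L[m].min(0),m.sum())
E
```

```text
bar [ 0.0004 -0.0163  0.1665] [0.0078 0.045  0.1692] [-0.0027 -0.0448  0.1594] 890
bar [0.0007 0.     0.1668] [0.0067 0.0449 0.1695] [-0.0025 -0.045   0.1604] 1330
```

Emit:
apply_moves --rows '[-0.02, 0, 0, 0, 0, 0.09, -0.04, 0, 0, 0, 0, 0.18, -0.06, 0, 0, 0, 0, 0.27, -0.08, 0, 0, 0, 0, 0.36, -0.1, 0, 0, 0, 0, 0.45, -0.12, 0, 0, 0, 0, 0.54, -0.14, 0, 0, 0, 0, 0.63, -0.16, 0, 0, 0, 0, 0.72, -0.18, 0, 0, 0, 0, 0.81, -0.191, 0, 0, 0, 0, 0.9, -0.191, 0, 0, 0, 0, 1.0, -0.191, 0, 0, 0, 0, 1.0, -0.191, 0, 0.06, 0, 0, 1.0, -0.191, 0, 0.12, 0, 0, 1.0, -0.191, 0, 0.17, 0, 0, 1.0, -0.191, 0, 0.197, 0, 0, 1.0, -0.191, 0, 0.197, 0, 0, 1.0, -0.191, 0, 0.197, 0, 0, 1.0]' --grip 0.38

```text
t: 44.6
tool_pos: [0.6565, 0.0155, 0.2179]
tool_rot: [2.269, 2.172, 0.001]
contact_force: [0.4, 0.3, 1.0]
opening: 0.0321
grip_force: 0.0
```

Emit:
apply_moves --rows '[0, 0, 0, 0, 0, 0, 0, 0, 0, 0, 0, 0, 0, 0, 0, 0, 0, 0, 0, 0, 0, 0, 0, 0, 0, 0, 0, 0, 0, 0]' --grip 0.0 --grip_force 30

```text
t: 45.1
tool_pos: [0.6574, 0.0155, 0.22]
tool_rot: [2.268, 2.169, 0.004]
contact_force: [0.7, 0.5, 6.3]
opening: 0.0087
grip_force: 29.6
```

Emit:
apply_moves --rows '[0, -0.0185, 0.001, 0, 0, 0, 0, -0.0367, 0.0039, 0, 0, 0, 0, -0.0546, 0.0086, 0, 0, 0, 0, -0.0719, 0.0153, 0, 0, 0, 0, -0.0883, 0.0237, 0, 0, 0, 0, -0.1039, 0.0337, 0, 0, 0, 0, -0.1182, 0.0454, 0, 0, 0, 0, -0.1313, 0.0585, 0, 0, 0, 0, -0.1429, 0.0728, 0, 0, 0, 0, -0.153, 0.0883, 0, 0, 0, 0, -0.1614, 0.1048, 0, 0, 0, 0, -0.168, 0.1221, 0, 0, 0, 0, -0.1728, 0.1399, 0, 0, 0, 0, -0.1757, 0.1582, 0, 0, 0, 0, -0.1767, 0.1767, 0, 0, 0, 0, -0.1767, 0.18, 0, 0, 0, 0, -0.1767, 0.182, 0, 0, 0, 0, -0.1767, 0.182, 0, 0, 0]'

```text
t: 46.9
tool_pos: [0.5481, 0.0207, 0.1069]
tool_rot: [-2.267, -2.168, 0.006]
contact_force: [-5.4, 1.0, 0.2]
opening: 0.009
grip_force: 34.7
```

Emit:
apply_moves --rows '[0, 0, 0, 0, 0, 0, 0, 0, 0, 0, 0, 0, 0, 0, 0, 0, 0, 0, 0, 0, 0, 0, 0, 0]' --grip 0.32

```text
t: 47.3
tool_pos: [0.5507, 0.0202, 0.1086]
tool_rot: [2.27, 2.17, 0.001]
contact_force: [-0.1, 0.3, -0.7]
opening: 0.0271
grip_force: 0.0
```

Emit:
apply_moves --rows '[0, 0, -0.05, 0, 0, 0, 0, 0, -0.12, 0, 0, 0, 0, 0, -0.2, 0, 0, 0, 0, 0, -0.24, 0, 0, 0, 0, 0, -0.24, 0, 0, 0, 0, 0, -0.24, 0, 0, 0]'

```text
t: 47.9
tool_pos: [0.5505, 0.0203, 0.2525]
tool_rot: [2.27, 2.17, 0.001]
contact_force: [-0.5, 0.1, -0.9]
opening: 0.0274
grip_force: 0.0
```

```bash
python3 - <<'E'
from h import *
o=ctrl.get_obs(); print(o['t'],o['tool_pos'])
im,d,C=shot('wrist','w15'); W=cloud(C,d); L=R.from_euler('z',-YAW).apply((W-H).reshape(-1,3)).reshape(W.shape)
m=(abs(L[...,0]+.106)<.002)&(abs(L[...,1])<.042); print('bar top z',np.median(L[m][:,2]),np.percentile(L[m][:,2],[90,98]))
m=(L[...,0]<-.015)&(L[...,0]>-.06)&(abs(L[...,1])<.05); Q=L[m]; A=np.c_[Q[:,0],np.ones(len(Q))]; k=np.linalg.lstsq(A,Q[:,2],rcond=None)[0]; print('plate slope rad',np.arctan(-k[0]),k)
d0=np.load('pics/w1.npy'); C0=cam('wrist',{'tool_pos':np.array([.5453,.0206,.2507]),'tool_rot':np.array([-2.266,-2.169,.006])}); W=cloud(C0,d0); L=R.from_euler('z',-YAW).apply((W-H).reshape(-1,3)).reshape(W.shape)
m=(L[...,0]<-.015)&(L[...,0]>-.06)&(abs(L[...,1])<.05); Q=L[m]; A=np.c_[Q[:,0],np.ones(len(Q))]; k=np.linalg.lstsq(A,Q[:,2],rcond=None)[0]; print('ref slope',np.arctan(-k[0]),k)
m=(abs(L[...,0]+.106)<.002)&(abs(L[...,1])<.042); print('ref bar',np.percentile(L[m][:,2],[50,90,98]))
cv2.imwrite('pics/m15.png',im)
E
```

```text
47.9 [0.5505 0.0203 0.2525]
bar top z 0.25421725278861107 [0.2626 0.2638]
plate slope rad 1.3536653227419473 [-4.5329 -0.0603]
ref slope 1.3225749634687267 [-3.9456 -0.046 ]
ref bar [0.2521 0.2606 0.2619]
```

View pics/m15.png

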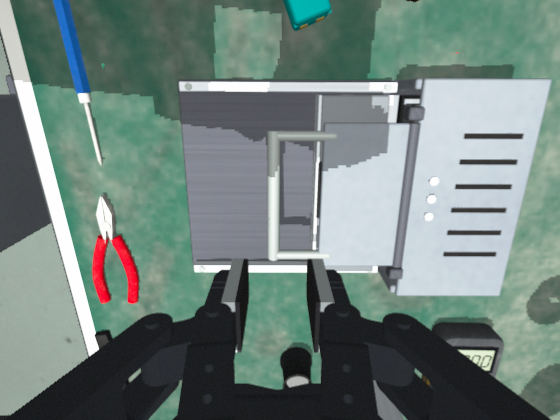

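Cover appears closed (bar at (273,135)–(273,258)); checking its angle, excluding gripper points from the fit, and the other end conditions.

```bash
python3 - <<'E'
from h import *
for nm,p,r in (('w15',[.5505,.0203,.2525],[2.27,2.17,.001]),('w1',[.5453,.0206,.2507],[-2.266,-2.169,.006])):
    d=np.load(f'pics/{nm}.npy'); C=cam('wrist',{'tool_pos':np.array(p),'tool_rot':np.array(r)}); W=cloud(C,d)
    L=R.from_euler('z',-YAW).apply((W-H).reshape(-1,3)).reshape(W.shape); z=L[...,2]
    m=(L[...,0]<-.015)&(L[...,0]>-.06)&(abs(L[...,1])<.05)&(z>.045)&(z<.075); Q=L[m]; k=np.polyfit(Q[:,0],Q[:,2],1)
    b=(abs(L[...,0]+.106)<.005)&(abs(L[...,1])<.042)&(z<.09)&(z>.035); print(nm,'angle',-np.arctan(k[0]),m.sum(),'bar top',np.percentile(L[b][:,2],[50,95]))
E
```

```text
w15 angle 0.0035988224718739403 6668 bar top [0.0615 0.063 ]
w1 angle -0.0004932527244617872 6933 bar top [0.0643 0.0658]
```

```bash
python3 -c "
from station import ctrl
print(ctrl.finish_job())"
```

```text
the job is handed in; nothing more can be done
None
```

The job is handed in at about 48 s of the 208 s allowed; no score came back. The tray is home, the cover is flat, the pin is in its stand, both grey packs (only two were on the bench) are in the outer pockets, and the charged pack is about 4 mm off the foam block's middle. I measured everything but the latch, which I infer from the tray reaching its stop under a 20 N push.

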